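# Refill the clip-carton tray from the roller rack

## Task

Refill the tray with clip cartons: turn the clamp knob loose and draw the follower all the way back, then load every carton from the roller lanes into the tray in one row, with their long side across the tray; as a front carton is lifted out, the next rolls down. When all are in, push the follower up so that the row is snug between it and the end plate with no gaps, and turn the clamp knob tight again. Leave the cup, the glue bottle and the tin where they stand.

Things in the scene. Friction and masses are not known exactly. Their poses are not given: they have to be found in the camera images.
- rack: Aluminium rack of two roller lanes side by side, fixed on the table, 172 mm long, 184 mm wide, at most 120 mm high. Origin on the table under its middle; x runs up the lanes from the low front to the high back, y across, z up. Lanes at y = +50 and -50 mm, 66 mm wide inside, inclined 7 degrees: wheel tops 42 mm above the table in front, 62 mm at the back. Side guides stand 10 mm above the wheels, front lips 14 mm.
- front_a (a point): Lane at the rack's +y: on the plane of the wheel tops, mid-lane, at the front lip's inner face. Two or three cartons stand here. The front one's centre rests 22 mm up the lane from here, 22 mm above the wheels; those behind roll down by themselves (about 0.1 m/s).
- front_b (a point): The same point of the lane at the rack's -y, where one carton or none stands. Over each lane's middle a keeper bar 24 mm wide, underside 50 mm above the wheels, from 52 mm behind the lip to the back, lets only the front carton be lifted out.
- tray: Plywood tray fixed on the table, 287 mm long (x), 76 mm wide (y). Origin on the table under its middle; z up. Floor 8 mm thick; side walls 10 mm above the floor, 66 mm apart inside: a carton lies between them with its 60 mm side across, its centre then 30 mm above the table. End plate at the -x end, 40 mm above the floor. The follower slides along x.
- row_end (a point): On the tray floor, in the middle of the end plate's inner face, 138 mm from the tray's origin towards -x. The row of cartons starts here and grows along the tray's +x.
- follower_face (a point): Middle of the lower edge of the follower's front face (aluminium plate 44 mm high, 60 mm wide that presses on the row), at tray floor height. It looks along the tray's -x. The steel carriage behind it reaches 58 mm back and 27 mm above the floor.
- follower (a joint): Travel of the follower in m: 0 = fully back (face 210 mm from the end plate, room for four cartons and 34 mm more), growing towards the end plate, to 0.135. It slides against about 1.5 N when the knob is loose; tight, a brake shoe holds it against some 20 N. It has no handle: it is moved by gripping the knob and moving that along the tray's x.
- knob (a joint): Angle of the clamp knob in rad: 0 = loose, 1.35 = tight stop; above 1.0 it clamps the follower, below about 0.7 the follower is free. It grows clockwise seen from above. It takes about 0.15 N m, and stays where it is left. At 0 its bar lies along the tray's x, at 1.35 nearly across.
- knob_grip (a point): On the knob's vertical axis, 20 mm above its underside and 71 mm above the table, at the height to grip. The knob is a black bar 48 mm long, 13 mm wide, from 57 to 83 mm above the table, 32 mm behind the follower's face; it travels with the follower.
- carton1: A plain cardboard carton of clips, 44 x 60 x 44 mm (x, y, z), about 120 g; origin at its centre. All cartons are alike. At the start it stands in a roller lane with its 60 mm side (y) across the lane, and may be absent.
- carton2: A plain cardboard carton of clips, 44 x 60 x 44 mm (x, y, z), about 120 g; origin at its centre. All cartons are alike. At the start it stands in a roller lane with its 60 mm side (y) across the lane, and may be absent.
- carton3: A plain cardboard carton of clips, 44 x 60 x 44 mm (x, y, z), about 120 g; origin at its centre. All cartons are alike. At the start it stands in a roller lane with its 60 mm side (y) across the lane, and may be absent.
- carton4: A plain cardboard carton of clips, 44 x 60 x 44 mm (x, y, z), about 120 g; origin at its centre. All cartons are alike. At the start it stands in a roller lane with its 60 mm side (y) across the lane, and may be absent.
- cup: Bystander: clear plastic cup, 84 mm across the rim, 100 mm tall; origin under its centre.
- glue: Bystander: white glue bottle, 52 mm across, 130 mm tall; origin under its centre.
- tin: Bystander: flat pin tin, 68 mm across, 28 mm tall; origin under its centre.
Not all that is in view belongs to the job. Leave any orange look-alike of the carton3 alone. Leave any orange look-alike of the carton2 alone.

How it is judged:
By the outcome, as a careful person would: the job done as asked, in the order asked, and still so for the second after the job is handed in, with the robot touching nothing.
Of carton3, carton4 only 1 to 2 are there at a start; the rules pass over those that are not, and their reading is None.
At some moment in a run one of carton1, carton2, carton3, carton4 may be knocked a few centimetres aside while the robot is not near it.
Once in a run the grip may slacken for a moment while it holds something.
It also fails if it takes over 208 s, if anything falls off the work surface, if the arm or the gripper's body presses on something with over 40 N, if the wrist force passes 120 N, or if a joint passes its speed limit or range.

## Robot

A 6-joint arm with a two-finger parallel gripper is mounted at the origin on the work surface. World frame = base frame: x ahead of the robot, y to its left, z up, the work surface at z = 0. Lengths are in mm, angles in rad, forces in N, time in s.
With the tool pointing down it reaches from about 350 to 725 mm from the base axis. Payload 4.3 kg.
Tool frame: the origin (TCP) lies between the finger pads; the fingertips stand 25 mm ahead of it and the grasp point (between the pads) lies 6 mm ahead of it (manip.tip_extent is the distance from the TCP to the fingertips, in mm); z points along the fingers, y is the line along which they close (so a half turn about z gives the same grasp; the last joint's range is limited). The gripper opens to 85 mm and grips with 20 to 120 N. Pads are 22 mm wide; open, the fingers measure 114 mm over their backs; the gripper's body (76 mm by 85 mm) begins 54 mm behind the grasp point. The pads swing forward as they close: fully open they stand 13 mm farther back than shut.
Start: joints at [1.105, 0.377, 0.081, 1.274, 0, 1.46], TCP at [200.303, 539.02, 256.329] pointing down, gripper open.
Joint ranges: [-2.72, 2.72], [-0.84, 1.66], [-1.02, 1.22], [-1.77, 2.12], [-1.37, 1.28], [-3.14, 3.14]. Speed limits (rad/s): [2.57, 2.57, 3.14, 3.14, 3.14, 3.14].

## Interface

Orientations are given as a unit quaternion [w, x, y, z].
In Python, from cell import manip, snapshot, look_for, trace gives the robot as it stands.
- The arm moves only by the shell command python3 -m pendant 'ROWS' [OPENING]. ROWS is text: rows parted by semicolons, each of 6 numbers parted by spaces: the shift along the tool's x, y, z in cm, then the turn, a rotation vector about the tool's x, y, z in degrees. A call has 1 to 12 rows; each row shifts and turns the commanded pose from where the row before left it, along the tool's axes as they then stand; what a row does not reach is not made up. A row lasts 1/8 s, in which the tool goes at most 62.5 mm and 10.7 degrees, less where a joint would pass 70% of its speed; a pose out of reach is approached as far as the arm can. A call is refused whole if a number of a shift passes 6.25 or a number of a turn 10.7, either way. A call with a gripper value outside its range is refused whole. OPENING is the closure in counts, from 0 (fully open) to 255 (shut), set as the call begins (- or left out, the last holds). The fingers move at their own pace and stop on an object; the grip force is fixed at half the most. Time passes only in rows, so rows that do not move let the fingers close. It gives the time, the measured TCP pose, the force, the opening and the grip force at its end, in the units of the state.
- manip.read_state(): the state, without advancing time (a new reading comes with each control period).
- snapshot(name): name is "scene" or "top" or "wrist"; returns a dict with "color" (480x640x3 uint8, blue, green, red), "fov_y" (degrees; the focal length in pixels is half the picture's height over the tangent of half this angle, whatever the lens; pixels are square), "cx", "cy" (the principal point, pixels), "dist" ([k1, k2, p1, p2, k3] as OpenCV has them; the pictures are not rectified), "cam_to_world" (4x4, takes a point from camera to world coordinates). Camera axes: x right, y down, z forward; pixel columns grow to the right and rows downward; lengths in mm; the calibration is good to about 2 mm. A picture is of the moment at which its call begins. There is no depth.
- manip.hand_in(): hands the job in; it is judged then, once.
Trained networks look in the newest picture that a camera, given by its name, has taken for a name from the list of things; names that differ only in an ending like _2 or _b are one class to them, and where a whole thing is asked for, a point or a joint stands for the part that bears it (a point fixed in the world has none). Each returns a list of dicts, best first, with "p" (0 to 1); they miss things now and then, are a little off and sometimes report something else, mostly with a low value. They report only what shows in the picture. A call takes as long as a camera call. They do not tell look-alikes from the thing itself.
- look_for(camera, target): "uv" ([column, row] in pixels, amid what is visible of it).
- trace(camera, target): "region" (480x640 bool, what is visible of it) and "uv" ([column, row] in pixels, amid what is visible of it).
The state is a dict: "clock": time; "joint_pos": joint angles; "qvel": joint speeds; "joint_torque": joint torques, N m; "eef_pos": TCP position; "orientation": TCP orientation; "contact_force": force on the tool from outside, world axes, zero at the start; "moment": the same for the moment, N m; "finger_gap": opening from 0.0 (shut) to 1.0 (fully open); "grip_force": force on a finger pad.
Only numpy, scipy, OpenCV 4.12 (cv2) and the standard library are available. Lean on these libraries where they do the work, as an engineer would, in place of code of your own. Each camera call takes 0.05 s, during which the arm holds its last target. There are 200 camera calls.

## Working session

There is one attempt and no reset: what is moved stays moved. The work goes in short steps, Python scripts to look and compute and a shell command to move; the robot and the scene stay as the last step left them, time stands still between calls to the robot, and variables do not carry over. Pictures are saved under pics/ and viewed, at most 14 in all, crops included, and the job is handed in when it is done.

```bash
mkdir -p pics; ls
python3 - <<'E'
from cell import manip, snapshot, look_for, trace
import cv2
for c in ("scene","top"):
    s=snapshot(c); cv2.imwrite(f"pics/{c}0.png",s["color"])
    print(c,s["fov_y"],s["cx"],s["cy"],s["dist"],s["cam_to_world"])
    for t in ("rack","tray","knob","follower_face","carton1","cup","glue","tin"):
        print(t,[( [round(float(v)) for v in d["uv"]],round(d["p"],2)) for d in look_for(c,t)][:6])
s=manip.read_state(); print(s)
E
```

```text
pics
scene 48.62001317354006 314.98746938807096 237.32747936257095 [-0.10436766  0.          0.          0.          0.        ] [[-3.16676614e-01  7.73340008e-01 -5.49236884e-01  1.28307025e+03]
 [ 9.48470469e-01  2.64848078e-01 -1.73951905e-01  2.60209812e+02]
 [ 1.09403656e-02 -5.76021465e-01 -8.17361352e-01  1.05991783e+03]
 [ 0.00000000e+00  0.00000000e+00  0.00000000e+00  1.00000000e+00]]
rack [([378, 256], 0.57)]
tray [([239, 192], 0.91)]
knob [([255, 185], 0.58), ([254, 191], 0.29)]
follower_face [([253, 191], 0.72)]
carton1 [([412, 219], 0.89), ([403, 258], 0.8), ([471, 250], 0.78), ([417, 236], 0.75), ([451, 286], 0.68), ([237, 192], 0.22)]
cup [([328, 305], 0.79)]
glue [([211, 274], 0.63), ([328, 305], 0.25)]
tin [([266, 300], 0.59), ([415, 220], 0.51)]
top 48.64587005760958 320.6664192142694 241.0482567311258 [0.04266002 0.         0.         0.         0.        ] [[ 1.26215902e-02 -9.91485746e-01  1.29602126e-01  4.82208817e+02]
 [-9.99913968e-01 -1.29779360e-02 -1.90532569e-03  5.33562212e+01]
 [ 3.57107136e-03 -1.29566928e-01 -9.91564248e-01  1.04168603e+03]
 [ 0.0000
[... 363 characters left out ...]
': array([1.10472395e+00, 3.77289822e-01, 8.10285476e-02, 1.27438979e+00,
       5.35803502e-06, 1.46050807e+00]), 'qvel': array([-7.86010603e-04,  5.24624782e-05,  1.32495253e-03,  1.11533069e-03,
        5.55738896e-05,  4.58566781e-04]), 'joint_torque': array([ 1.26587802e-03, -4.63505065e+01,  2.70161462e+01, -2.23441648e-04,
       -4.33549064e-05,  5.22164019e-07]), 'eef_pos': array([200.29709404, 539.04134905, 256.34626411]), 'orientation': array([1.80742617e-05, 1.76955292e-01, 9.84218888e-01, 7.03989345e-05]), 'contact_force': array([ 0.02135896,  0.23755362, -0.25126205]), 'moment': array([-0.04023092, -0.05659051, -0.08272639]), 'grip_force': 0.0, 'finger_gap': 1.0001607113742326}
```

View pics/top0.png

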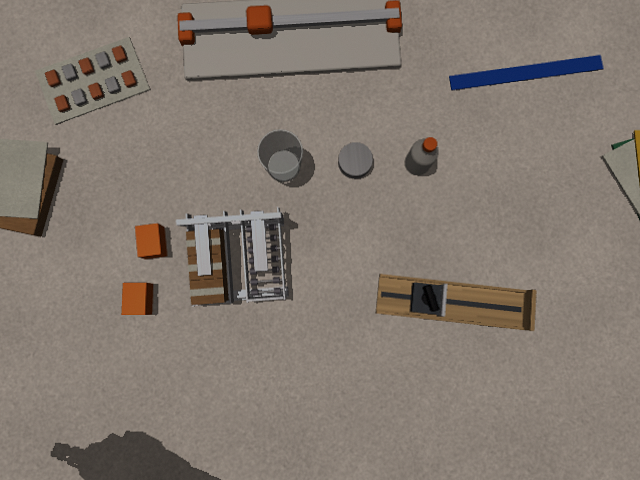

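View pics/scene0.png

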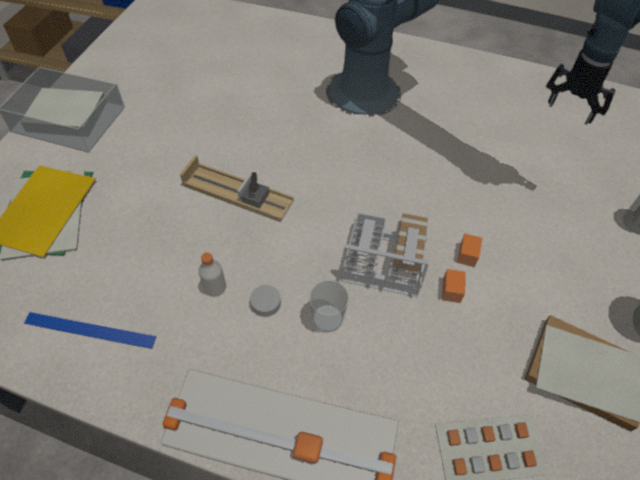

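```bash
cat > h.py <<'E'
from cell import manip, snapshot, look_for, trace
import numpy as np, cv2
from scipy.spatial.transform import Rotation as R
np.set_printoptions(precision=1,suppress=True)
def K(s):
    f=240/np.tan(np.radians(s["fov_y"]/2)); return np.array([[f,0,s["cx"]],[0,f,s["cy"]],[0,0,1.]])
def w(s,uv,z):
    "pixels -> world points at height z"
    n=cv2.undistortPoints(np.array(uv,float).reshape(-1,1,2),K(s),np.array(s["dist"])).reshape(-1,2)
    T=np.array(s["cam_to_world"]); d=np.c_[n,np.ones(len(n))]@T[:3,:3].T; o=T[:3,3]
    return o+d*((z-o[2])/d[:,2])[:,None]
def px(s,P):
    T=np.linalg.inv(np.array(s["cam_to_world"])); r=cv2.Rodrigues(T[:3,:3])[0]
    return cv2.projectPoints(np.array(P,float).reshape(-1,1,3),r,T[:3,3],K(s),np.array(s["dist"]))[0].reshape(-1,2)
def tool():
    s=manip.read_state(); q=s["orientation"]; r=R.from_quat(q[[1,2,3,0]]); return s,r
def go(target,ydir=None):
    "shift in tool axes cm and turn in deg to reach world target (TCP), fingers' closing line along world angle ydir deg"
    s,r=tool(); print("tcp",s["eef_pos"],"shift cm",r.inv().apply(np.array(target)-s["eef_pos"])/10)
    y=r.apply([0,1,0]); a=np.degrees(np.arctan2(y[1],y[0]));print("ydir",a,"zdir",r.apply([0,0,1]).round(3),end=" ")
    if ydir is not None: print("turn about tool z", -((ydir-a+90)%180-90))
    print("J",s["joint_pos"].round(2),"gap",round(s["finger_gap"],3),"t",s["clock"])
E
python3 - <<'E'
from h import *
for c in("top","scene"):
    s=snapshot(c)
    for t in("tray","rack","knob","follower"):
        L=trace(c,t)
        if not L: continue
        m=L[0]["region"].astype(np.uint8); cs=max(cv2.findContours(m,0,2)[0],key=cv2.contourArea)
        b=cv2.boxPoints(cv2.minAreaRect(cs)); print(c,t,b.round(1).tolist(),cs.shape)
    print(w(s,[d["uv"] for d in look_for(c,"carton1")],80))
    img=s["color"]
    if c=="top":
        a=cv2.resize(img[195:325,110:300],None,fx=4,fy=4,interpolation=2); cv2.imwrite("pics/rack.png",a)
        a=cv2.resize(img[265:340,365:545],None,fx=4.4,fy=4.4,interpolation=2); cv2.imwrite("pics/tray.png",a)
E
```

```text
top tray [[374.70001220703125, 313.79998779296875], [378.8999938964844, 273.70001220703125], [538.0, 290.3999938964844], [533.7999877929688, 330.5]] (85, 1, 2)
top rack [[175.60000610351562, 214.60000610351562], [282.70001220703125, 208.8000030517578], [287.6000061035156, 299.1000061035156], [180.5, 304.8999938964844]] (198, 1, 2)
top knob [[419.79998779296875, 286.6000061035156], [431.29998779296875, 284.0], [437.0, 309.6000061035156], [425.5, 312.1000061035156]] (30, 1, 2)
top follower [[409.0, 314.0], [411.20001220703125, 281.70001220703125], [448.0, 284.20001220703125], [445.79998779296875, 316.5]] (35, 1, 2)
[[503.  380.7  80. ]
 [554.  247.6  80. ]
 [597.8 186.3  80. ]
 [515.9 251.3  80. ]
 [600.8 246.6  80. ]]
scene tray [[176.5, 184.6999969482422], [189.5, 148.1999969482422], [298.29998779296875, 187.10000610351562], [285.29998779296875, 223.60000610351562]] (166, 1, 2)
scene rack [[334.5, 279.1000061035156], [351.8999938964844, 209.1999969482422], [437.3999938964844, 230.60000610351562], [419.8999938964844, 300.5]] (157, 1, 2)
scene follower [[233.60000610351562, 197.8000030517578], [248.1999969482422, 168.60000610351562], [274.6000061035156, 181.8000030517578], [260.0, 211.0]] (71, 1, 2)
[[606.6 248.8  80. ]
 [649.6 367.7  80. ]
 [549.6 248.9  80. ]
 [782.  133.1  80. ]
 [537.9 395.7  80. ]
 [499.1 256.   80. ]]
```

View pics/rack.png

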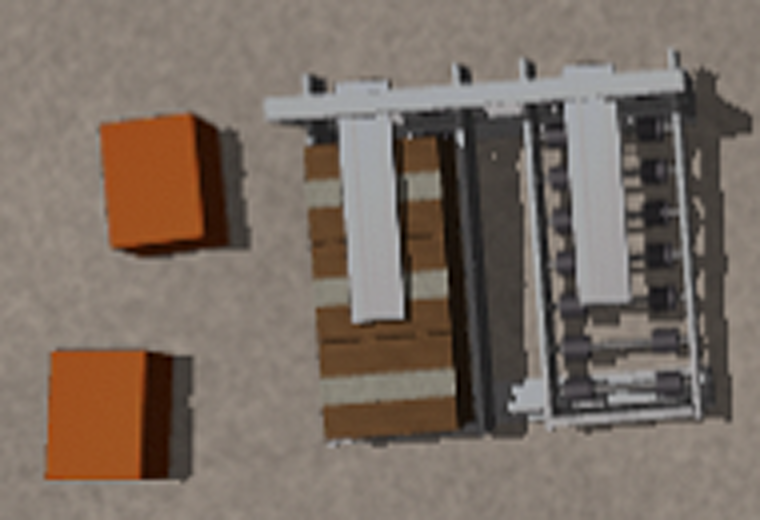

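View pics/tray.png

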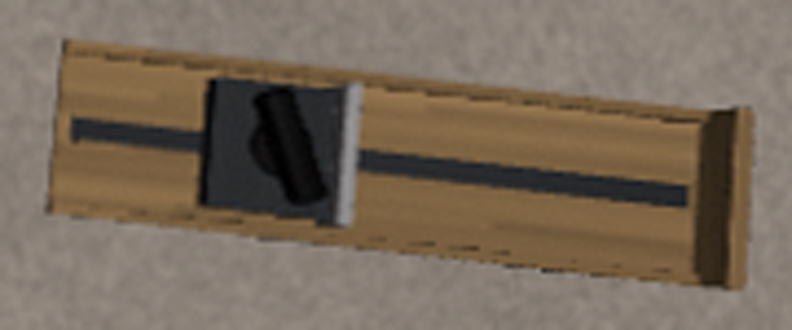

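Run:
```python
from h import *
from scipy.optimize import least_squares
s=snapshot("top")
c=lambda u,v,f,o:[u/f+o[0]-.5+.5/f,v/f+o[1]-.5+.5/f]
t=lambda u,v:c(u,v,4.4,(365,265)); k=lambda u,v:c(u,v,4,(110,195))
loc=np.array([[143.5,-38,18],[143.5,38,18],[-143.5,-38,48],[-143.5,38,48]])
obs=np.array([t(65,40),t(49,212),t(752,108),t(745,290)])
def P(p,L):
    a=p[2];return np.c_[p[0]+L[:,0]*np.cos(a)-L[:,1]*np.sin(a),p[1]+L[:,0]*np.sin(a)+L[:,1]*np.cos(a),L[:,2]]
r=least_squares(lambda p:(px(s,P(p,loc))-obs).ravel(),[480,-200,1.5]); p=r.x
print("tray",p,np.degrees(p[2]),r.fun)
ax=np.array([np.cos(p[2]),np.sin(p[2])])
tl=lambda q:(np.array([[ax[0],ax[1]],[-ax[1],ax[0]]])@(q[:,:2]-p[:2]).T).T
print("follower face top in tray", tl(w(s,[t(362,85),t(350,225)],52)))
print("knob top in tray",tl(w(s,[t(275,95),t(308,200),t(291,147)],83)), w(s,[t(291,147)],83))
for L,z in(([k(325,437),k(460,430)],85.7),([k(322,342),k(452,330)],91)): 
    q=w(s,L,z); print("carton edge",q,q.mean(0),"yaw of across",np.degrees(np.arctan2(*(q[0]-q[1])[[1,0]])))
# back carton edge
q=w(s,[k(303,145),k(440,138)],99);print(q,q.mean(0))
print(tool()[1].as_matrix())
```

```text
tray [ 503.1 -202.1    1.5] 84.5981600261911 [ 0.1 -0.2  0.1  0.3  0.2 -0.  -0.3 -0. ]
follower face top in tray [[ 21.  -29.4]
 [ 21.7  29.4]]
knob top in tray [[ 63.2 -19.2]
 [ 46.6  21.7]
 [ 55.1   1.2]] [[ 507.1 -147.1   83. ]]
carton edge [[491.3 281.2  85.7]
 [495.  221.5  85.7]] [493.2 251.4  85.7] yaw of across 93.56975415197054
carton edge [[533.2 283.2  91. ]
 [539.2 225.8  91. ]] [536.2 254.5  91. ] yaw of across 95.96824706918953
[[620.6 293.7  99. ]
 [624.6 232.8  99. ]] [622.6 263.3  99. ]
[[-0.9  0.3  0. ]
 [ 0.3  0.9  0. ]
 [-0.   0.  -1. ]]
```

Run:
```python
from h import *
go([508,-149,180],102)
```

```text
tcp [200.3 539.  256.3] shift cm [-52.8 -53.8   7.6]
ydir 69.6174985509099 zdir [ 0.  0. -1.] turn about tool z -32.3825014490901
J [ 1.1  0.4  0.1  1.3 -0.   1.5] gap 1.003 t 1.55
```

```bash
python3 -m pendant '-4.4 -4.5 .6 0 0 0; -4.4 -4.5 .6 0 0 0; -4.4 -4.5 .6 0 0 0; -4.4 -4.5 .6 0 0 0; -4.4 -4.5 .6 0 0 0; -4.4 -4.5 .6 0 0 0; -4.4 -4.5 .6 0 0 0; -4.4 -4.5 .6 0 0 0; -4.4 -4.5 .6 0 0 0; -4.4 -4.5 .6 0 0 0; -4.4 -4.5 .6 0 0 0; -4.4 -4.5 1 0 0 0'; python3 -m pendant '0 0 0 0 0 -8;0 0 0 0 0 -8;0 0 0 0 0 -8;0 0 0 0 0 -8;0 0 0 0 0 0' ;python3 - <<'E'
from h import *
s=snapshot("wrist"); cv2.imwrite("pics/w1.png",s["color"])
print([(d["uv"],d["p"]) for d in look_for("wrist","knob")], px(s,[[508,-149,83]]))
L=trace("wrist","knob")
if L:
    m=L[0]["region"].astype(np.uint8); cs=max(cv2.findContours(m,0,2)[0],key=cv2.contourArea)
    b=cv2.boxPoints(cv2.minAreaRect(cs)); print(b,w(s,b,83),w(s,[b.mean(0)],83))
go([508,-149,80],102)
E
```

```text
clock: 3.05
eef_pos: [504.4, -145.1, 181.5]
orientation: [0.001, 0.177, 0.984, 0.0]
contact_force: [1.0, 0.0, 0.2]
finger_gap: 0.997
grip_force: 0.0
clock: 3.68
eef_pos: [503.5, -142.8, 181.3]
orientation: [0.0, -0.1, 0.995, 0.0]
contact_force: [0.2, -0.2, -0.3]
finger_gap: 1.002
grip_force: 0.0
[([307.6, 248.0], 0.8), ([306.1, 232.6], 0.67)] [[305.9 258.3]]
[[290. 205.]
 [329. 205.]
 [329. 293.]
 [290. 293.]] [[ 479.6 -163.3   83. ]
 [ 475.3 -142.5   83. ]
 [ 526.3 -131.8   83. ]
 [ 530.8 -153.9   83. ]] [[ 502.1 -148.1   83. ]]
tcp [ 503.4 -142.7  181.3] shift cm [-0.3 -0.7 10.1]
ydir 101.51775744673292 zdir [ 0.  0. -1.] turn about tool z -0.4822425532670849
J [-0.4  0.3 -0.2  1.1  0.  -0.6] gap 1.004 t 3.825
```

View pics/w1.png

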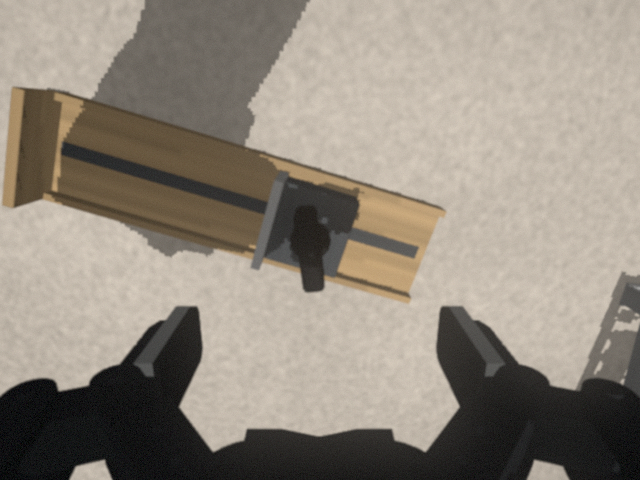

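Run:
```python
from h import *
s=snapshot("wrist")
q=w(s,[(306,206),(313,290)],83); d=q[1]-q[0]; a=np.degrees(np.arctan2(d[1],d[0])); print(q,q.mean(0),"len",np.linalg.norm(d),"bar",a)
c=q.mean(0); go([c[0],c[1],80],a+90)
```

```text
[[ 478.4 -154.6   83. ]
 [ 526.3 -141.2   83. ]] [ 502.3 -147.9   83. ] len 49.769190463764154 bar 15.620510822422139
tcp [ 503.4 -142.7  181.3] shift cm [ 0.2 -0.5 10.1]
ydir 101.53890140626415 zdir [ 0.  0. -1.] turn about tool z -4.081609416157988
J [-0.4  0.3 -0.2  1.1  0.  -0.6] gap 0.998 t 3.875
```

```bash
python3 -m pendant '0.1 -0.5 1 0 0 -4;0 0 3 0 0 0;0 0 3 0 0 0;0 0 2 0 0 0;0 0 1.1 0 0 0;0 0 0 0 0 0'; python3 -m pendant '0 0 0 0 0 0;0 0 0 0 0 0;0 0 0 0 0 0;0 0 0 0 0 0;0 0 0 0 0 0;0 0 0 0 0 0;0 0 0 0 0 0;0 0 0 0 0 0' 255
```

```text
clock: 4.62
eef_pos: [503.0, -147.6, 79.8]
orientation: [-0.001, -0.136, 0.991, 0.0]
contact_force: [0.2, -0.5, 0.4]
finger_gap: 0.999
grip_force: 0.0
clock: 5.62
eef_pos: [504.1, -148.7, 81.2]
orientation: [0.001, -0.136, 0.991, -0.001]
contact_force: [-1.6, -1.3, 5.7]
finger_gap: 0.236
grip_force: 58.5
```

```bash
python3 -m pendant '0 0 0 0 0 -10;0 0 0 0 0 -10;0 0 0 0 0 -10;0 0 0 0 0 -10;0 0 0 0 0 -10;0 0 0 0 0 -10;0 0 0 0 0 -8;0 0 0 0 0 0;0 0 0 0 0 0';python3 - <<'E'
from h import *
go([508.2,-149,80],84.6+90); print(manip.read_state()["moment"])
go([508.2-51*-.0942,-149+51*.9956,80],84.6+90)
E
```

```text
clock: 6.75
eef_pos: [506.9, -149.4, 83.0]
orientation: [0.002, -0.667, 0.745, -0.004]
contact_force: [0.8, -1.1, 11.7]
finger_gap: 0.139
grip_force: 105.7
tcp [ 506.9 -149.4   83. ] shift cm [-0.1 -0.1  0.3]
ydir 173.62144384651538 zdir [ 0. -0. -1.] turn about tool z -0.9785561534846181
J [-0.4  0.4 -0.4  0.8  0.  -1.9] gap 0.139 t 6.75
[-0.2 -0.   0.1]
tcp [ 506.9 -149.4   83. ] shift cm [-5.2 -0.   0.3]
ydir 173.62144384651538 zdir [ 0. -0. -1.] turn about tool z -0.9785561534846181
J [-0.4  0.4 -0.4  0.8  0.  -1.9] gap 0.139 t 6.75
```

```bash
python3 -m pendant '0 0 -0.3 0 0 -1;-1 0 0 0 0 0;-1 0 0 0 0 0;-1 0 0 0 0 0;-1 0 0 0 0 0;-1 0 0 0 0 0;-0.2 0 0 0 0 0;-0.2 0 0 0 0 0;0 0 0 0 0 0'
```

```text
clock: 7.88
eef_pos: [511.8, -97.5, 83.3]
orientation: [-0.0, -0.673, 0.74, -0.004]
contact_force: [8.0, -10.4, -12.6]
finger_gap: 0.141
grip_force: 100.4
```

```bash
python3 -m pendant '0 0 0 0 0 0;0 0 0 0 0 0;0 0 0 0 0 0;0 0 -4 0 0 0;0 0 -6 0 0 10;0 0 0 0 0 10;0 0 0 0 0 10;0 0 0 0 0 10;0 0 0 0 0 10;0 0 0 0 0 10;0 0 0 0 0 10;0 0 0 0 0 9.4' 0
python3 - <<'E'
from h import *
from h import *
s=snapshot("top"); c=s["color"]
cv2.imwrite("pics/t2.png",cv2.resize(c[190:340,100:550],None,fx=1.7,fy=1.7))
print([(d["uv"],round(d["p"],2)) for d in look_for("top","carton1")],[(d["uv"],round(d["p"],2)) for d in look_for("top","knob")])
print(px(s,[[508.1+.0942*51.3,-149+51,83]]))
go([515,253,200],95.2)
E
```

```text
clock: 9.38
eef_pos: [508.1, -93.7, 183.2]
orientation: [-0.0, -0.043, 0.999, 0.0]
contact_force: [-0.5, -0.3, 0.2]
finger_gap: 1.0
grip_force: 0.0
[([211.1, 270.1], 0.74), ([204.1, 292.8], 0.73), ([136.1, 296.4], 0.69), ([150.3, 240.8], 0.64), ([215.7, 241.9], 0.63), ([385.4, 282.7], 0.52)] [([422.6, 156.2], 0.44)]
[[403.3 294.4]]
tcp [508.3 -93.8 183.2] shift cm [-3.9 34.5 -1.7]
ydir 95.37820361827664 zdir [-0.  0. -1.] turn about tool z 0.17820361827664044
J [-0.3  0.3 -0.2  1.1  0.  -0.4] gap 1.0 t 9.525
```

View pics/t2.png

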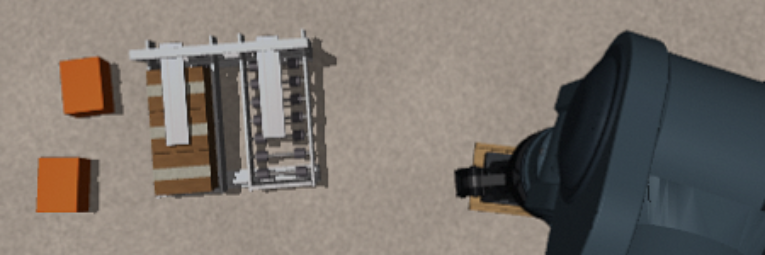

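```bash
python3 -m pendant '-0.5 5 -0.3 0 0 0;-0.5 5 -0.3 0 0 0;-0.5 5 -0.3 0 0 0;-0.5 5 -0.3 0 0 0;-0.5 5 -0.3 0 0 0;-0.5 5 -0.2 0 0 0;-0.9 4.5 0 0 0 0;0 0 0 0 0 0'
python3 - <<'E'
from h import *
s=snapshot("wrist"); cv2.imwrite("pics/w2.png",s["color"])
print([(d["uv"],round(d["p"],2)) for d in look_for("wrist","carton1")])
go([515,253,200],95.2)
t=snapshot("top");cv2.imwrite("pics/tray2.png",cv2.resize(t["color"][265:340,365:545],None,fx=4.4,fy=4.4,interpolation=2))
E
```

```text
clock: 10.52
eef_pos: [515.8, 255.9, 200.1]
orientation: [0.0, -0.049, 0.999, 0.0]
contact_force: [-0.9, -0.8, -0.3]
finger_gap: 0.997
grip_force: 0.0
[([315.9, 289.1], 0.98), ([333.3, 373.9], 0.94), ([316.1, 235.6], 0.72), ([510.9, 214.8], 0.7), ([436.0, 317.3], 0.64)]
tcp [515.6 253.  200. ] shift cm [ 0.1  0.  -0. ]
ydir 95.36122837365775 zdir [-0. -0. -1.] turn about tool z 0.16122837365774956
J [ 0.3  0.4 -0.   1.1 -0.   0.2] gap 1.0 t 10.625
```

View pics/w2.png

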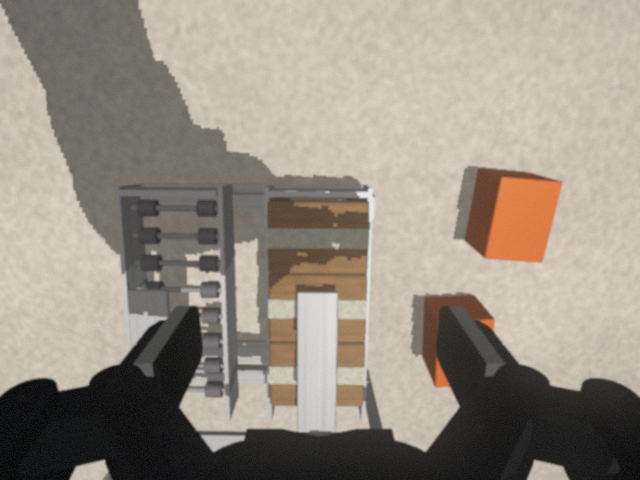

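View pics/tray2.png

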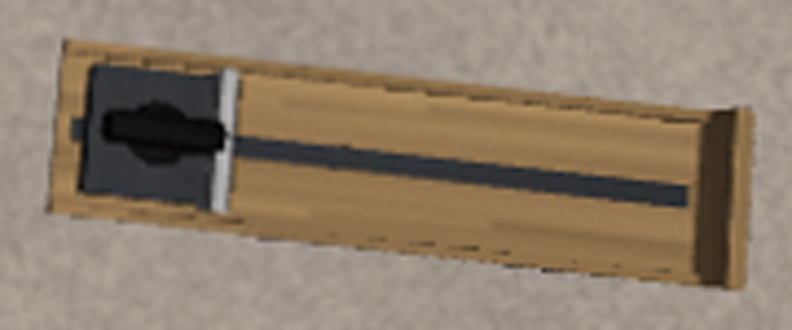

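Run:
```python
from h import *
s=snapshot("wrist")
a=w(s,[(268,199),(369,199)],85.7);b=w(s,[(269,275),(367,274)],91)
print(a,b,a.mean(0),b.mean(0)); c=(a.mean(0)+b.mean(0))/2; print(c)
d=a[1]-a[0];print(np.degrees(np.arctan2(d[1],d[0])));d=b[1]-b[0];print(np.degrees(np.arctan2(d[1],d[0])))
print(tool()[1].as_matrix().round(2), manip.tip_extent)
```

```text
[[490.9 220.6  85.7]
 [485.5 279.   85.7]] [[536.  224.3  91. ]
 [530.  282.8  91. ]] [488.2 249.8  85.7] [533.  253.6  91. ]
[510.6 251.7  88.3]
95.25345246035081
95.89258047296659
[[-1.  -0.1 -0. ]
 [-0.1  1.  -0. ]
 [ 0.  -0.  -1. ]] 25.0
```

```bash
python3 -m pendant '1.4 0.1 1.7 0 -7 0;0 0 3 0 0 0;0 0 3 0 0 0;0 0 2 0 0 0;0 0 2 0 0 0;0 0 0 0 0 0;0 0 0 0 0 0'
python3 - <<'E'
from h import *
go([513.6,252.4,83.4],95.4)
E
python3 -m pendant '0 0 0 0 0 0;0 0 0 0 0 0;0 0 0 0 0 0;0 0 0 0 0 0;0 0 0 0 0 0;0 0 0 0 0 0' 255
```

```text
clock: 11.6
eef_pos: [514.5, 253.2, 84.8]
orientation: [0.061, -0.045, 0.997, 0.003]
contact_force: [0.9, 0.2, 0.2]
finger_gap: 0.999
grip_force: 0.0
tcp [514.5 253.2  84.8] shift cm [ 0.1 -0.1  0.1]
ydir 95.16567725542872 zdir [ 0.1  0.  -1. ] turn about tool z -0.234322744571287
J [ 0.4  0.4 -0.4  0.7 -0.   0.3] gap 0.999 t 11.6
clock: 12.35
eef_pos: [515.1, 253.9, 85.4]
orientation: [0.062, -0.045, 0.997, 0.003]
contact_force: [-0.3, -1.7, 5.7]
finger_gap: 0.686
grip_force: 63.2
```

```bash
python3 -m pendant '0 0 -1 0 0 0;0 0 -2 0 0 0;0 0 -3 0 0 0;0 0 -4 0 0 0;0 0 -2 0 0 0;0 0 0 0 7 0;0 0 0 0 0 0'
python3 - <<'E'
from h import *
go([492.2,-315.1,180],174.6)
s=snapshot("top"); print([(d["uv"],round(d["p"],2)) for d in look_for("top","carton1")])
E
```

```text
clock: 13.22
eef_pos: [500.4, 252.6, 202.8]
orientation: [-0.0, -0.045, 0.999, -0.0]
contact_force: [1.1, -0.7, -2.2]
finger_gap: 0.691
grip_force: 71.2
tcp [500.4 252.6 202.8] shift cm [  5.9 -56.5   2.3]
ydir 95.18399481076605 zdir [-0. -0. -1.] turn about tool z -79.41600518923394
J [ 0.3  0.4 -0.1  1.1  0.   0.3] gap 0.691 t 13.225
[([152.7, 234.4], 0.96), ([213.3, 276.3], 0.94), ([213.0, 252.2], 0.94), ([212.5, 309.7], 0.67), ([399.6, 292.5], 0.66), ([402.1, 298.7], 0.19)]
```

```bash
python3 -m pendant '.5 -4.7 .2 0 0 0;.5 -4.7 .2 0 0 0;.5 -4.7 .2 0 0 0;.5 -4.7 .2 0 0 0;.5 -4.7 .2 0 0 0;.5 -4.7 .2 0 0 0;.5 -4.7 .2 0 0 0;.5 -4.7 .2 0 0 0;.5 -4.7 .2 0 0 0;.5 -4.7 .2 0 0 0;.5 -4.7 .2 0 0 0;.4 -4.7 .2 0 0 0'; python3 -m pendant '0 0 0 0 0 -10;0 0 0 0 0 -10;0 0 0 0 0 -10;0 0 0 0 0 -10;0 0 0 0 0 -10;0 0 0 0 0 -10;0 0 0 0 0 -10;0 0 0 0 0 -9.4;0 0 0 0 0 0;0 0 0 0 0 0';python3 - <<'E'
from h import *
go([492.2,-315.1,49],174.6)
s=snapshot("wrist");cv2.imwrite("pics/w3.png",s["color"])
E
```

```text
clock: 14.82
eef_pos: [491.4, -315.3, 179.1]
orientation: [0.001, -0.046, 0.999, -0.0]
contact_force: [1.1, -0.2, -0.7]
finger_gap: 0.691
grip_force: 71.1
clock: 16.08
eef_pos: [491.8, -314.1, 179.1]
orientation: [0.0, -0.672, 0.74, -0.0]
contact_force: [-0.4, -0.0, -0.7]
finger_gap: 0.693
grip_force: 71.2
tcp [ 491.8 -314.1  179.1] shift cm [ 0.1 -0.  13. ]
ydir 174.49911294910376 zdir [ 0. -0. -1.] turn about tool z -0.10088705089623318
J [-0.7  0.4 -0.1  1.1  0.  -2.1] gap 0.693 t 16.075
```

View pics/w3.png

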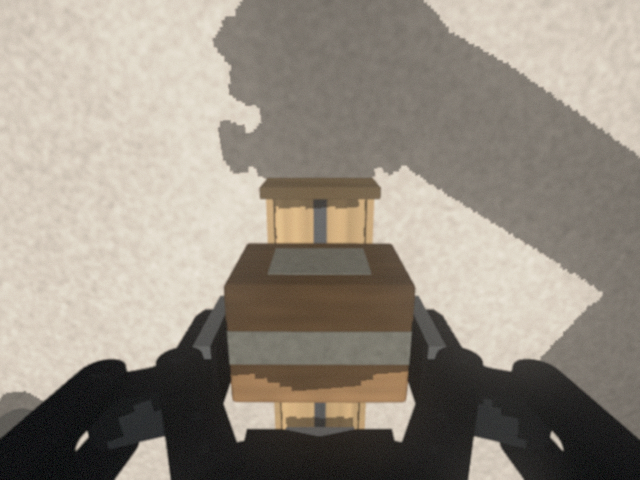

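```bash
python3 -m pendant '0.05 0 3 0 0 0;0 0 3 0 0 0;0 0 3 0 0 0;0 0 2 0 0 0;0 0 1 0 0 0;0 0 0.6 0 0 0;0 0 0 0 0 0;0 0 0 0 0 0'
```

```text
clock: 17.12
eef_pos: [494.6, -308.6, 57.8]
orientation: [0.006, -0.674, 0.738, 0.001]
contact_force: [-0.7, 25.9, 35.5]
finger_gap: 0.69
grip_force: 121.3
```

```bash
python3 -m pendant '-0.6 0 -0.6 0 0 0;-0.3 0 0 0 0 0;0 0 0 0 0 0;0 0 0 0 0 0'
python3 - <<'E'
from h import *
go([493.5,-307,49],174.6)
s=snapshot("wrist");cv2.imwrite("pics/w4.png",s["color"])
E
```

```text
clock: 17.62
eef_pos: [492.4, -306.2, 58.3]
orientation: [-0.0, -0.673, 0.74, 0.0]
contact_force: [0.1, -0.1, -1.1]
finger_gap: 0.693
grip_force: 117.4
tcp [ 492.4 -306.2   58.3] shift cm [ 0.1 -0.1  0.9]
ydir 174.56574467953385 zdir [-0.  0. -1.] turn about tool z -0.03425532046614421
J [-0.7  0.5 -0.2  0.8 -0.  -2.1] gap 0.693 t 17.625
```

View pics/w4.png

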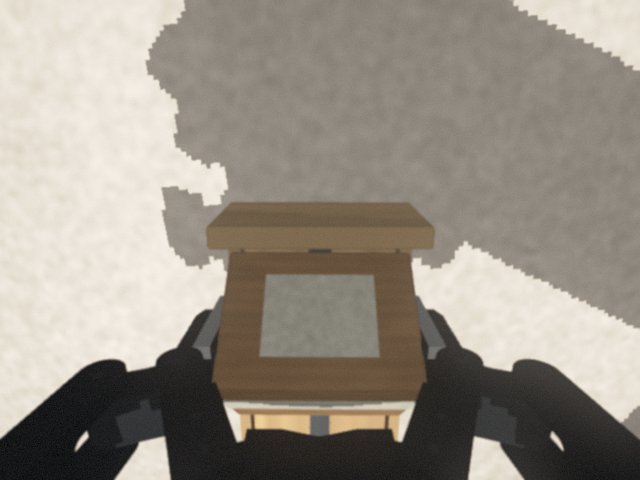

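Run:
```python
from h import *
s=snapshot("wrist"); T=np.array(s["cam_to_world"])
L=trace("wrist","carton1")
from scipy.optimize import least_squares
ax=np.array([.0942,.9956,0]); ay=np.array([-.9956,.0942,0]); az=np.array([0,0,1.])
tcp=manip.read_state()["eef_pos"]
if L: 
    m=L[0]["region"]; ys,xs=np.where(m); print(L[0]["p"],xs.min(),xs.max(),ys.min(),ys.max())
# visible face: corners far(−x) edge and near edge
img=s["color"][230:440,190:450]; cv2.imwrite("pics/w4c.png",cv2.resize(img,None,fx=2.9,fy=2.8,interpolation=2))
def corners(c,th):
    u=np.cos(th)*ax+np.sin(th)*az; v=-np.sin(th)*ax+np.cos(th)*az
    return {(i,j,k):c+22*i*u+30*j*ay+22*k*v for i in(-1,1) for j in(-1,1) for k in(-1,1)}
for deg in(0,30,50,60,70,80,90):
    C=corners(tcp-np.array([0,0,19]),np.radians(deg)); 
    print(deg,[(k,px(s,[C[k]])[0].round().tolist()) for k in C if k[1]==1])
```

```text
0.78 212 427 251 415
0 [((-1, 1, -1), [389.0, 246.0]), ((-1, 1, 1), [413.0, 291.0]), ((1, 1, -1), [384.0, 340.0]), ((1, 1, 1), [404.0, 410.0])]
30 [((-1, 1, -1), [384.0, 270.0]), ((-1, 1, 1), [405.0, 251.0]), ((1, 1, -1), [388.0, 375.0]), ((1, 1, 1), [412.0, 391.0])]
50 [((-1, 1, -1), [383.0, 292.0]), ((-1, 1, 1), [399.0, 239.0]), ((1, 1, -1), [392.0, 394.0]), ((1, 1, 1), [415.0, 363.0])]
60 [((-1, 1, -1), [383.0, 304.0]), ((-1, 1, 1), [396.0, 237.0]), ((1, 1, -1), [395.0, 402.0]), ((1, 1, 1), [415.0, 345.0])]
70 [((-1, 1, -1), [383.0, 316.0]), ((-1, 1, 1), [394.0, 238.0]), ((1, 1, -1), [398.0, 407.0]), ((1, 1, 1), [415.0, 327.0])]
80 [((-1, 1, -1), [383.0, 328.0]), ((-1, 1, 1), [391.0, 241.0]), ((1, 1, -1), [401.0, 410.0]), ((1, 1, 1), [414.0, 309.0])]
90 [((-1, 1, -1), [384.0, 340.0]), ((-1, 1, 1), [389.0, 246.0]), ((1, 1, -1), [404.0, 410.0]), ((1, 1, 1), [413.0, 291.0])]
```

View pics/w4c.png

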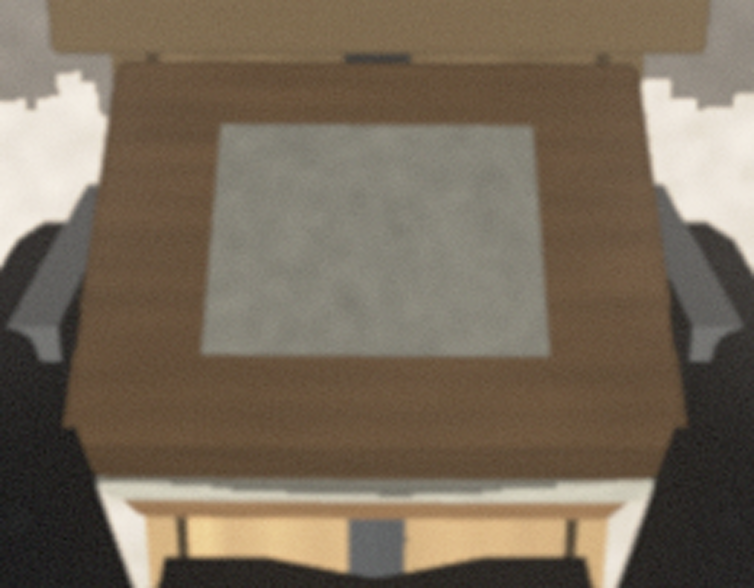

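```bash
cat >> h.py <<'E'
ax=np.array([.0942,.9956,0]); ay=np.array([-.9956,.0942,0]); az=np.array([0,0,1.])
def corners(c,th):
    u=np.cos(th)*ax+np.sin(th)*az; v=-np.sin(th)*ax+np.cos(th)*az
    return {(i,j,k):c+22*i*u+30*j*ay+22*k*v for i in(-1,1) for j in(-1,1) for k in(-1,1)}
E
python3 - <<'E'
from h import *
from scipy.optimize import least_squares
s=snapshot("wrist"); tcp=manip.read_state()["eef_pos"]
obs=np.array([[231,252],[411,252],[213,382],[427,382]])
keys=[(-1,1,-1),(-1,-1,-1),(-1,1,1),(-1,-1,1)]
for fl in(1,-1):
  for t0 in(-.8,-1.4):
    f=lambda p:np.abs((lambda q:np.r_[q[0::2].mean(0)*0,(q-obs).ravel()])(px(s,[corners(tcp-p[1]*az+p[0]*ax+p[3]*ay,p[2])[(k[0],k[1]*fl,k[2])] for k in keys])))
    r=least_squares(f,[0,19,t0,0]); print(fl,r.x[:2],np.degrees(r.x[2]),r.x[3],r.cost,r.fun)
    C=corners(tcp-r.x[1]*az+r.x[0]*ax+r.x[3]*ay,r.x[2])
    print([(k,px(s,[C[k]])[0].round().tolist(),C[k]) for k in C if k[1]==1])
E
```

```text
1 [132.4 281.2] -66.79500216588703 2.761244637535777 36468.90233737011 [  0.    0.  118.3  39.4 119.4  39.4 136.6  47.6 135.6  47.6]
[((-1, 1, -1), [349.0, 291.0], array([ 469.8, -200.1, -211. ])), ((-1, 1, 1), [350.0, 334.0], array([ 473.6, -159.9, -193.6])), ((1, 1, -1), [346.0, 290.0], array([ 471.4, -182.9, -251.4])), ((1, 1, 1), [347.0, 329.0], array([ 475.2, -142.6, -234.1]))]
1 [119.6 249.7] -64.70173741487405 2.6462193198612525 37418.41866920675 [  0.    0.  120.7  40.1 121.8  40.2 139.3  42.9 138.3  42.9]
[((-1, 1, -1), [352.0, 292.0], array([ 468.6, -213.3, -180.5])), ((-1, 1, 1), [352.0, 339.0], array([ 472.4, -173.7, -161.7])), ((1, 1, -1), [348.0, 292.0], array([ 470.4, -194.6, -220.3])), ((1, 1, 1), [349.0, 335.0], array([ 474.2, -155. , -201.5]))]
-1 [1.9 9.7] -37.04811732563066 1.7019863196783385 6.400575845916882 [0.  0.  1.3 0.6 2.8 0.7 0.1 0.6 1.3 0.5]
[((-1, 1, -1), [408.0, 251.0], array([ 458.4, -332.1,   44.7])), ((-1, 1, 1), [428.0, 382.0], array([ 460.9, -305.7,   79.8])), ((1, 1, -1), [390.0, 308.0], array([ 461.7, -297.1,   18.1])), ((1, 1, 1), [402.0, 417.0], array([ 464.2, -270.7,   53.3]))]
-1 [1.9 9.7] -37.048122862424435 1.7019867642635729 6.400575845888789 [0.  0.  1.3 0.6 2.8 0.7 0.1 0.6 1.3 0.5]
[((-1, 1, -1), [408.0, 251.0], array([ 458.4, -332.1,   44.7])), ((-1, 1, 1), [428.0, 382.0], array([ 460.9, -305.7,   79.8])), ((1, 1, -1), [390.0, 308.0], array([ 461.7, -297.1,   18.1])), ((1, 1, 1), [402.0, 417.0], array([ 464.2, -270.7,   53.3]))]
```

```bash
python3 -m pendant '0 0 -4 0 0 0;0 0 -4 0 0 0;-4 0 -2 0 0 0;-5 0 0 0 0 0;-5 0 0 0 0 0;-5 0 0 0 0 0;-5 0 0 0 0 0;-5 0 0 0 0 0;-4 0 0 0 0 0;0 0 0 0 0 0;0 0 0 0 0 0'; python3 -m pendant '0 0 0 0 -9 0;0 0 0 0 -9 0;0 0 0 0 -9 0;0 0 0 0 -10 0;0 0 0 0 0 0;0 0 0 0 0 0'
python3 - <<'E'
from h import *
s,r=tool(); print(r.as_matrix().round(3), s["eef_pos"], "down 7cm:", r.inv().apply([0,0,-70])/10)
# expected carton centre
go([0,0,0])
i=snapshot("wrist");cv2.imwrite("pics/w5.png",i["color"])
i=snapshot("scene");cv2.imwrite("pics/s5.png",i["color"][120:330,150:500])
for c in("scene","top"):
    i=snapshot(c);print(px(i,[s["eef_pos"]]),[(d["uv"],round(d["p"],2)) for d in look_for(c,"carton1")])
E
```

```text
clock: 19.2
eef_pos: [523.8, 22.1, 159.0]
orientation: [-0.0, -0.673, 0.74, -0.0]
contact_force: [0.7, -0.9, -1.7]
finger_gap: 0.688
grip_force: 117.2
clock: 19.95
eef_pos: [524.1, 21.7, 159.1]
orientation: [0.234, -0.638, 0.702, 0.213]
contact_force: [0.2, 0.3, 0.2]
finger_gap: 0.691
grip_force: 117.0
[[-0.1 -1.   0.1]
 [-0.8  0.1  0.6]
 [-0.6 -0.  -0.8]] [524.1  21.7 159.1] down 7cm: [4.2 0.  5.6]
tcp [524.1  21.7 159.1] shift cm [15.2 52.   8.4]
ydir 174.54324681226282 zdir [ 0.1  0.6 -0.8] J [-0.4  0.4 -0.2  1.1  0.6 -1.9] gap 0.691 t 19.95
[[316.9 179. ]] [([471.4, 251.6], 0.93), ([320.0, 178.5], 0.92), ([452.0, 288.0], 0.86), ([404.4, 244.2], 0.79), ([410.5, 223.5], 0.6)]
[[338.2 285.2]] [([206.7, 290.5], 0.93), ([137.5, 296.7], 0.9), ([333.7, 286.7], 0.84), ([150.4, 239.4], 0.59), ([213.2, 267.0], 0.55)]
```

View pics/w5.png

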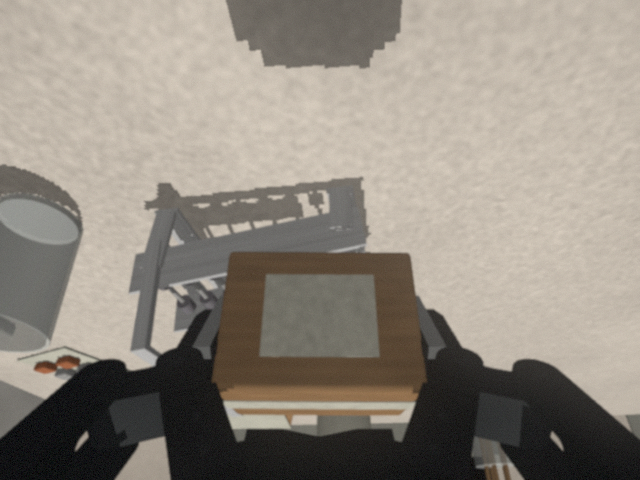

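```bash
python3 -m pendant '1.8 0 2.4 0 0 0;1.8 0 2.4 0 0 0;1.8 0 2.4 0 0 0;1.2 0 1.6 0 0 0;.6 0 .8 0 0 0;.3 0 .4 0 0 0;0 0 0 0 0 0;0 0 0 0 0 0'
```

```text
clock: 21.25
eef_pos: [524.4, 22.6, 34.8]
orientation: [0.235, -0.639, 0.701, 0.213]
contact_force: [0.5, -0.2, -0.9]
finger_gap: 0.692
grip_force: 117.0
```

```bash
python3 -m pendant '.2 0 .2 0 0 0;.1 0 .1 0 0 0;0 0 0 0 0 0;0 0 0 0 0 0'
python3 - <<'E'
from h import *
i=snapshot("scene");c=i["color"][120:260,240:400];cv2.imwrite("pics/s6.png",cv2.resize(c,None,fx=4.5,fy=4.2,interpolation=2))
E
```

```text
clock: 21.75
eef_pos: [523.8, 22.2, 29.9]
orientation: [0.235, -0.638, 0.701, 0.214]
contact_force: [-0.2, -0.8, -0.8]
finger_gap: 0.689
grip_force: 117.0
```

View pics/s6.png

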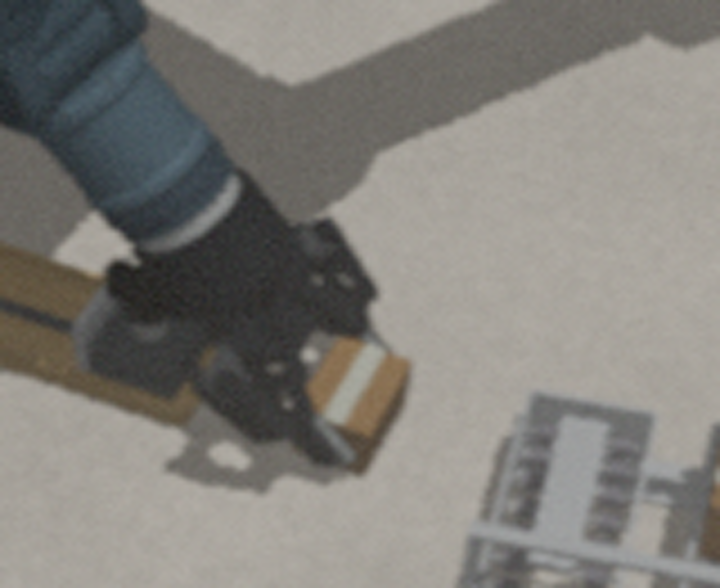

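```bash
python3 -m pendant '.03 0 .05 0 0 0;0 0 0 0 0 0;0 0 0 0 0 0;0 0 0 0 0 0;0 0 0 0 0 0' 0; python3 -m pendant '0 0 -4 0 0 0;0 0 -6 0 0 0;0 0 -5 0 9 0;0 0 0 0 9 0;0 0 0 0 9 0;-3 0 0 0 10 0;-4 0 0 0 0 0;0 0 0 0 0 0'
python3 - <<'E'
from h import *
from scipy.optimize import least_squares
for c,T in(("top",44),("wrist",44),("scene",None)):
    s=snapshot(c); L=trace(c,"carton1")
    for d in L:
        m=d["region"].astype(np.uint8); cs=max(cv2.findContours(m,0,2)[0],key=cv2.contourArea)
        q=w(s,[d["uv"]],35)[0]
        if abs(q[1]-25)<60 and abs(q[0]-520)<80:
            b=cv2.boxPoints(cv2.minAreaRect(cs)); h=cv2.approxPolyDP(cs,2.5,True).reshape(-1,2)
            print(c,round(d["p"],2),q,b.round(0).tolist(),"poly",h.tolist()); print(w(s,h,44)[:,:2].round(0).tolist(),w(s,h,0)[:,:2].round(0).tolist())
    if c!="scene": cv2.imwrite(f"pics/{c}7.png",s["color"])
go([0,0,0],174.6)
E
```

```text
clock: 22.42
eef_pos: [523.8, 22.3, 29.3]
orientation: [0.235, -0.638, 0.701, 0.214]
contact_force: [-0.2, -0.1, -0.4]
finger_gap: 0.999
grip_force: 0.0
clock: 23.42
eef_pos: [521.6, 4.4, 154.5]
orientation: [0.0, -0.675, 0.738, 0.0]
contact_force: [-0.3, 0.5, 0.0]
finger_gap: 0.999
grip_force: 0.0
wrist 0.7 [522.9  21.5  35. ] [[268.0, 226.0], [368.0, 226.0], [368.0, 311.0], [268.0, 311.0]] poly [[275, 228], [268, 247], [272, 310], [365, 309], [368, 245], [360, 227]]
[[545.0, -11.0], [551.0, 1.0], [553.0, 42.0], [496.0, 46.0], [492.0, 5.0], [496.0, -6.0]] [[551.0, 1.0], [558.0, 15.0], [561.0, 64.0], [493.0, 69.0], [487.0, 20.0], [492.0, 6.0]]
scene 0.67 [526.2  30.4  35. ] [[300.0, 225.0], [313.0, 198.0], [333.0, 208.0], [320.0, 235.0]] poly [[315, 201], [304, 217], [304, 226], [319, 233], [329, 217], [330, 208]]
[[497.0, 9.0], [552.0, 0.0], [578.0, 9.0], [586.0, 49.0], [533.0, 57.0], [506.0, 51.0]] [[463.0, -1.0], [521.0, -11.0], [547.0, -2.0], [555.0, 40.0], [500.0, 48.0], [472.0, 42.0]]
tcp [521.7   0.5 154.1] shift cm [ 5.1 51.9 15.4]
ydir 174.50138051206198 zdir [-0.  0. -1.] turn about tool z -0.09861948793800934
J [-0.1  0.3 -0.3  1.   0.  -1.6] gap 0.999 t 23.725
```

```bash
python3 -m pendant '-2.5 0 0 0 0 0;0 0 4 0 0 0;0 0 3 0 0 0;0 0 3 0 0 0;0 0 1.3 0 0 0;0 0 0 0 0 0;0 0 0 0 0 0'; python3 -m pendant '0 0 0 0 0 0;0 0 0 0 0 0;0 0 0 0 0 0;0 0 0 0 0 0;0 0 0 0 0 0;0 0 0 0 0 0' 255; python3 -m pendant '0 0 -3 0 0 0;0 0 -4 0 0 0;0 0 -4 0 0 0;0 0 0 0 0 0;0 0 0 0 0 0'
python3 - <<'E'
from h import *
from scipy.optimize import least_squares
s=snapshot("wrist"); L=trace("wrist","carton1"); d=max(L,key=lambda d:d["region"].sum())
cs=max(cv2.findContours(d["region"].astype(np.uint8),0,2)[0],key=cv2.contourArea); print(cv2.approxPolyDP(cs,3,True).reshape(-1,2).tolist())
tcp=manip.read_state()["eef_pos"]
for dx in(-4,0,4):
    C=corners(tcp-19*az+dx*ax,0); print(dx,[(k,px(s,[C[k]])[0].round().tolist()) for k in C if k[1]==1 and k!=(1,1,-1)])
go([494,-306,100],174.6)
E
```

```text
clock: 24.6
eef_pos: [525.3, 26.2, 42.4]
orientation: [0.001, -0.673, 0.74, -0.001]
contact_force: [-0.5, -0.2, 0.5]
finger_gap: 0.999
grip_force: 0.0
clock: 25.35
eef_pos: [525.4, 26.5, 42.7]
orientation: [0.001, -0.673, 0.74, -0.001]
contact_force: [-0.6, 0.1, 4.5]
finger_gap: 0.686
grip_force: 65.6
clock: 25.98
eef_pos: [523.7, 26.6, 150.7]
orientation: [-0.0, -0.673, 0.74, 0.0]
contact_force: [0.4, -0.3, -0.9]
finger_gap: 0.689
grip_force: 65.3
[[246, 242], [225, 280], [234, 395], [404, 394], [413, 280], [390, 241]]
-4 [((-1, 1, -1), [391.0, 236.0]), ((-1, 1, 1), [416.0, 277.0]), ((1, 1, 1), [407.0, 398.0])]
0 [((-1, 1, -1), [391.0, 245.0]), ((-1, 1, 1), [415.0, 289.0]), ((1, 1, 1), [406.0, 407.0])]
4 [((-1, 1, -1), [390.0, 254.0]), ((-1, 1, 1), [414.0, 301.0]), ((1, 1, 1), [405.0, 417.0])]
tcp [522.8  26.6 149.7] shift cm [33.4 -0.3  5. ]
ydir 174.61249206998903 zdir [-0.  0. -1.] turn about tool z 0.012492069989036736
J [-0.1  0.3 -0.3  1.   0.  -1.6] gap 0.691 t 26.075
```

```bash
python3 -m pendant '5 0 0 0 0 0;5 0 0 0 0 0;5 0 0 0 0 0;5 0 0 0 0 0;5 0 0 0 0 0;5 0 0 0 0 0;3.1 -.1 0 0 0 0;0 0 3 0 0 0;0 0 2 0 0 0;0 0 0 0 0 0'
python3 - <<'E'
from h import *
go([493.4,-304,51],174.6)
E
```

```text
clock: 27.32
eef_pos: [491.7, -301.4, 98.0]
orientation: [-0.001, -0.673, 0.74, 0.004]
contact_force: [-0.6, 0.8, -1.4]
finger_gap: 0.689
grip_force: 65.2
tcp [ 491.7 -301.4   98. ] shift cm [ 0.3 -0.2  4.7]
ydir 174.60116025700518 zdir [-0.  0. -1.] turn about tool z 0.0011602570051820749
J [-0.7  0.5 -0.2  0.9  0.  -2.1] gap 0.689 t 27.325
```

```bash
python3 -m pendant '.2 -.1 1.5 0 0 0;0 0 1.5 0 0 0;0 0 1 0 0 0;0 0 .5 0 0 0;0 0 0 0 0 0'
python3 - <<'E'
from h import *
go([493.4,-304,50],174.6)
E
```

```text
clock: 27.95
eef_pos: [494.7, -305.0, 55.9]
orientation: [-0.0, -0.673, 0.74, 0.0]
contact_force: [0.1, -0.9, -1.2]
finger_gap: 0.694
grip_force: 65.2
tcp [ 494.7 -305.    55.9] shift cm [-0.1  0.1  0.6]
ydir 174.61642715359767 zdir [-0.  0. -1.] turn about tool z 0.016427153597675215
J [-0.7  0.5 -0.2  0.8  0.  -2.1] gap 0.694 t 27.95
```

```bash
python3 -m pendant '0 0 .3 0 0 0;0 0 .2 0 0 0;0 0 0 0 0 0'; python3 -m pendant '0 0 .1 0 0 0;0 0 0 0 0 0'
```

```text
clock: 28.32
eef_pos: [495.0, -305.2, 51.3]
orientation: [0.0, -0.673, 0.74, -0.0]
contact_force: [0.2, 0.4, -0.8]
finger_gap: 0.687
grip_force: 65.3
clock: 28.58
eef_pos: [495.2, -305.4, 50.7]
orientation: [0.0, -0.673, 0.74, -0.0]
contact_force: [-0.3, -0.1, 1.9]
finger_gap: 0.694
grip_force: 65.2
```

```bash
python3 -m pendant '0 0 0 0 0 0;0 0 0 0 0 0;0 0 0 0 0 0;0 0 -4 0 0 0;0 0 -5 0 0 0;0 0 -4 0 0 10;0 0 0 0 0 10;0 0 0 0 0 10;0 0 0 0 0 10;0 0 0 0 0 10;0 0 0 0 0 10;0 0 0 0 0 10' 0; python3 -m pendant '0 0 0 0 0 9.4;0 0 0 0 0 0'
python3 - <<'E'
from h import *
s=snapshot("top"); print([(d["uv"],round(d["p"],2)) for d in look_for("top","carton1")])
s=snapshot("scene"); print([(d["uv"],w(s,[d["uv"]],45)[0],round(d["p"],2)) for d in look_for("scene","carton1")])
go([503,253.5,184],95.3)
E
```

```text
clock: 30.08
eef_pos: [494.9, -305.1, 180.2]
orientation: [-0.0, -0.124, 0.992, 0.0]
contact_force: [0.1, -0.4, -0.0]
finger_gap: 1.0
grip_force: 0.0
clock: 30.32
eef_pos: [494.9, -305.2, 180.2]
orientation: [-0.0, -0.046, 0.999, 0.0]
contact_force: [0.0, -0.8, 0.3]
finger_gap: 0.997
grip_force: 0.0
[([205.3, 292.0], 0.97), ([508.4, 301.9], 0.87), ([150.4, 240.1], 0.65), ([136.5, 299.3], 0.62)]
[([452.5, 285.0], array([625. , 374.4,  45. ]), 0.92), ([470.2, 250.1], array([518.5, 397.6,  45. ]), 0.75), ([198.5, 170.4], array([ 498.3, -306.4,   45. ]), 0.67), ([413.5, 223.7], array([486.8, 254.8,  45. ]), 0.67), ([404.9, 242.9], array([548.2, 247.7,  45. ]), 0.63)]
tcp [ 494.9 -305.2  180.3] shift cm [-6.  55.6 -0.4]
ydir 95.30654868052972 zdir [ 0.  0. -1.] turn about tool z 0.006548680529718354
J [-0.7  0.4 -0.1  1.1  0.  -0.8] gap 1.003 t 30.525
```

```bash
python3 -m pendant '-.5 4.6 0 0 0 0;-.5 4.6 0 0 0 0;-.5 4.6 0 0 0 0;-.5 4.6 0 0 0 0;-.5 4.6 0 0 0 0;-.5 4.6 0 0 0 0;-.5 4.6 0 0 0 0;-.5 4.6 0 0 0 0;-.5 4.6 0 0 0 0;-.5 4.6 0 0 0 0;-.5 4.6 0 0 0 0;-.5 5.0 -.4 0 0 0'; python3 -m pendant '0 0 0 0 0 0';python3 - <<'E'
from h import *
s=snapshot("wrist"); print([(d["uv"],round(d["p"],2)) for d in look_for("wrist","carton1")])
best=None
for d in trace("wrist","carton1"):
    cs=max(cv2.findContours(d["region"].astype(np.uint8),0,2)[0],key=cv2.contourArea); h=cv2.approxPolyDP(cs,3,True).reshape(-1,2); q=w(s,h,86)
    if abs(q[:,1].mean()-253)<40: print(round(d["p"],2),h.tolist(),q[:,:2].round().tolist())
P=[[493.2-2,251-30,85.7],[493.2-2,251+30,85.7]]; print("exp front edge",px(s,P))
t=snapshot("top"); 
for d in trace("top","carton1"):
    if abs(d["uv"][0]-208)<12:
        cs=max(cv2.findContours(d["region"].astype(np.uint8),0,2)[0],key=cv2.contourArea); print("top",d["uv"],cv2.approxPolyDP(cs,2,True).reshape(-1,2).tolist())
go([503,253.5,184],95.3)
E
```

```text
clock: 32.02
eef_pos: [503.9, 255.3, 184.2]
orientation: [-0.0, -0.046, 0.999, -0.0]
contact_force: [0.4, -0.2, -0.2]
finger_gap: 0.996
grip_force: 0.0
clock: 32.15
eef_pos: [504.2, 257.1, 184.6]
orientation: [0.001, -0.048, 0.999, 0.001]
contact_force: [-0.5, -0.6, 0.1]
finger_gap: 1.002
grip_force: 0.0
[([436.2, 373.9], 0.93), ([515.0, 235.6], 0.82), ([312.1, 261.0], 0.72), ([312.4, 320.2], 0.69)]
0.86 [[262, 303], [265, 371], [292, 371], [289, 341], [294, 319], [332, 321], [334, 371], [362, 371], [362, 302]] [[538.0, 227.0], [585.0, 232.0], [583.0, 248.0], [562.0, 245.0], [547.0, 247.0], [546.0, 269.0], [581.0, 274.0], [579.0, 292.0], [532.0, 286.0]]
0.82 [[261, 228], [263, 300], [363, 301], [366, 229], [361, 222], [269, 220]] [[493.0, 224.0], [536.0, 228.0], [532.0, 286.0], [488.0, 282.0], [484.0, 279.0], [488.0, 228.0]]
exp front edge [[255.3 224.3]
 [363.3 234.3]]
top [214.8, 264.8] [[223, 255], [212, 257], [212, 273], [203, 278], [221, 278], [226, 275]]
top [219.0, 280.0] [[215, 279], [217, 283], [226, 280]]
tcp [504.1 252.8 184.2] shift cm [0.1 0.1 0. ]
ydir 95.1443861778688 zdir [-0. -0. -1.] turn about tool z -0.15561382213120112
J [ 0.3  0.4 -0.1  1.1 -0.   0.3] gap 1.001 t 32.4
```

```bash
python3 -m pendant '.1 .1 0 0 -7 0;0 0 3 0 0 0;0 0 3 0 0 0;0 0 2 0 0 0;0 0 1.9 0 0 0;0 0 0 0 0 0;0 0 0 0 0 0'; python3 -m pendant '0 0 0 0 0 0;0 0 0 0 0 0;0 0 0 0 0 0;0 0 0 0 0 0;0 0 0 0 0 0;0 0 0 0 0 0' 255; python3 -m pendant '0 0 -1 0 0 0;0 0 -2 0 0 0;0 0 -3 0 0 0;0 0 -4 0 0 0;0 0 -1 0 0 0;0 0 0 0 7 0;0 0 0 0 0 0;0 0 0 0 0 0'
python3 - <<'E'
from h import *
go([497.7,-257,185],174.6)
E
```

```text
clock: 33.28
eef_pos: [515.5, 255.4, 86.8]
orientation: [0.061, -0.045, 0.997, 0.003]
contact_force: [0.6, -0.2, 0.3]
finger_gap: 0.999
grip_force: 0.0
clock: 34.02
eef_pos: [516.0, 256.7, 87.4]
orientation: [0.062, -0.046, 0.997, 0.003]
contact_force: [-1.9, 1.0, 6.3]
finger_gap: 0.686
grip_force: 63.6
clock: 35.02
eef_pos: [501.5, 254.6, 194.2]
orientation: [0.0, -0.045, 0.999, -0.0]
contact_force: [0.3, -0.3, -0.5]
finger_gap: 0.686
grip_force: 65.9
tcp [501.5 254.6 194.2] shift cm [  5.  -50.9   0.9]
ydir 95.21324498710464 zdir [ 0. -0. -1.] turn about tool z -79.38675501289535
J [ 0.4  0.4 -0.1  1.1 -0.   0.3] gap 0.686 t 35.025
```

```bash
python3 -m pendant '.46 -4.6 0 0 0 0;.46 -4.6 0 0 0 0;.46 -4.6 0 0 0 0;.46 -4.6 0 0 0 0;.46 -4.6 0 0 0 0;.46 -4.6 0 0 0 0;.46 -4.6 0 0 0 0;.46 -4.6 0 0 0 0;.46 -4.6 0 0 0 0;.46 -4.6 0 0 0 0;.4 -4.7 .8 0 0 0;0 0 0 0 0 0'; python3 -m pendant '0 0 0 0 0 -10;0 0 0 0 0 -10;0 0 0 0 0 -10;0 0 0 0 0 -10;0 0 0 0 0 -10;0 0 0 0 0 -10;0 0 0 0 0 -10;0 0 0 0 0 -9.4;0 0 0 0 0 0;0 0 0 0 0 0'
cat > held.py <<'E'
from h import *
s=snapshot("wrist"); L=trace("wrist","carton1"); d=max(L,key=lambda d:d["region"].sum())
cs=max(cv2.findContours(d["region"].astype(np.uint8),0,2)[0],key=cv2.contourArea); print(cv2.approxPolyDP(cs,3,True).reshape(-1,2).tolist(), "want ~ [246,242],[225,280],[234,395],[404,394],[413,280],[390,241]")
E
python3 held.py
python3 - <<'E'
from h import *
go([498,-257,90],174.6)
s=snapshot("top"); print([(d["uv"],round(d["p"],2)) for d in look_for("top","carton1")])
s=snapshot("scene"); print([(d["uv"],w(s,[d["uv"]],45)[0],round(d["p"],2)) for d in look_for("scene","carton1")])
E
```

```text
clock: 36.52
eef_pos: [497.3, -257.2, 186.4]
orientation: [0.0, -0.043, 0.999, -0.001]
contact_force: [0.0, 1.1, -0.9]
finger_gap: 0.688
grip_force: 65.9
clock: 37.78
eef_pos: [497.8, -253.9, 187.3]
orientation: [0.0, -0.673, 0.74, -0.0]
contact_force: [0.2, 0.0, -1.2]
finger_gap: 0.689
grip_force: 65.9
[[245, 241], [225, 280], [235, 395], [405, 393], [413, 280], [388, 239]] want ~ [246,242],[225,280],[234,395],[404,394],[413,280],[390,241]
tcp [ 497.9 -254.3  187.3] shift cm [ 0.3 -0.   9.7]
ydir 174.5587242573631 zdir [ 0.  0. -1.] turn about tool z -0.04127574263688416
J [-0.6  0.4 -0.1  1.1  0.  -2.1] gap 0.687 t 37.875
[([151.0, 242.1], 0.92), ([501.9, 305.0], 0.89), ([135.1, 296.4], 0.86), ([210.8, 291.4], 0.77), ([276.9, 155.0], 0.24)]
[([201.0, 172.0], array([ 501.2, -297.9,   45. ]), 0.87), ([454.5, 285.0], array([623.6, 378.6,  45. ]), 0.74), ([415.8, 227.8], array([496.9, 262.7,  45. ]), 0.66), ([470.5, 251.5], array([522.2, 398.9,  45. ]), 0.65), ([270.1, 189.7], array([ 499.4, -107.8,   45. ]), 0.28)]
```

Run:
```python
from h import *
for c in("top","scene"):
    s=snapshot(c)
    for d in trace(c,"carton1"):
        q=w(s,[d["uv"]],45)[0]
        if -350<q[1]<-260:
            cs=max(cv2.findContours(d["region"].astype(np.uint8),0,2)[0],key=cv2.contourArea); h=cv2.approxPolyDP(cs,1.5,True).reshape(-1,2); print(c,d["uv"],h.tolist(),w(s,h,52)[:,:2].round().tolist())
    C=corners(np.array([494.5,-305,30]),0); print("exp",[px(s,[C[k]])[0].round().tolist() for k in C if k[2]==1])
    cv2.imwrite(f"pics/{c}8.png",cv2.resize(s["color"][265:340,365:545],None,fx=4.4,fy=4.4) if c=="top" else cv2.resize(s["color"][130:230,150:310],None,fx=4.4,fy=4.4))
```

```text
top [501.4, 303.8] [[497, 284], [494, 286], [491, 318], [492, 320], [510, 320], [511, 315], [515, 311], [513, 304], [515, 291], [510, 285]] [[536.0, -276.0], [532.0, -271.0], [473.0, -263.0], [469.0, -265.0], [470.0, -298.0], [479.0, -300.0], [487.0, -307.0], [499.0, -304.0], [523.0, -309.0], [534.0, -300.0]]
exp [[526.0, 292.0], [525.0, 324.0], [502.0, 289.0], [500.0, 322.0]]
scene [212.0, 140.8] [[208, 126], [205, 133], [207, 150], [205, 152], [198, 151], [195, 145], [195, 150], [198, 153], [212, 157], [223, 139], [219, 129]] [[346.0, -350.0], [374.0, -346.0], [431.0, -313.0], [439.0, -315.0], [442.0, -334.0], [424.0, -352.0], [441.0, -343.0], [448.0, -331.0], [450.0, -290.0], [380.0, -290.0], [348.0, -317.0]]
scene [199.9, 170.4] [[196, 158], [186, 172], [186, 179], [190, 183], [204, 187], [213, 174], [210, 162]] [[466.0, -328.0], [519.0, -331.0], [540.0, -320.0], [549.0, -304.0], [550.0, -265.0], [503.0, -262.0], [468.0, -287.0]]
exp [[186.0, 173.0], [198.0, 157.0], [200.0, 178.0], [213.0, 162.0]]
```

```bash
python3 -m pendant '.2 0 4 0 0 0;0 0 4 0 0 0;0 0 3 0 0 0;0 0 1 0 0 0;0 0 .7 0 0 0;0 0 0 0 0 0;0 0 0 0 0 0'
```

```text
clock: 39.15
eef_pos: [498.7, -257.3, 61.4]
orientation: [0.0, -0.673, 0.74, -0.001]
contact_force: [-0.7, 0.5, -2.1]
finger_gap: 0.69
grip_force: 66.0
```

```bash
python3 -m pendant '0 0 .5 0 0 0;0 0 .3 0 0 0;0 0 0 0 0 0;0 0 0 0 0 0'; python3 -m pendant '0 0 .1 0 0 0;0 0 0 0 0 0'
```

```text
clock: 39.65
eef_pos: [497.8, -256.7, 52.2]
orientation: [0.0, -0.673, 0.74, 0.0]
contact_force: [0.4, 0.2, -1.7]
finger_gap: 0.684
grip_force: 66.0
clock: 39.9
eef_pos: [497.8, -256.7, 51.2]
orientation: [0.0, -0.673, 0.74, 0.0]
contact_force: [-0.1, 0.3, -0.7]
finger_gap: 0.689
grip_force: 66.0
```

```bash
python3 -m pendant '0 0 .1 0 0 0;0 0 0 0 0 0'
```

```text
clock: 40.15
eef_pos: [497.9, -256.8, 50.8]
orientation: [0.0, -0.673, 0.74, -0.0]
contact_force: [-1.1, 1.3, 4.7]
finger_gap: 0.691
grip_force: 66.4
```

```bash
python3 -m pendant '0 0 0 0 0 0;0 0 0 0 0 0;0 0 0 0 0 0;0 0 -4 0 0 0;0 0 -5 0 0 0;0 0 -4.2 0 0 10;0 0 0 0 0 10;0 0 0 0 0 10;0 0 0 0 0 10;0 0 0 0 0 10;0 0 0 0 0 10;0 0 0 0 0 10' 0; python3 -m pendant '-.5 4.6 0 0 0 9.4;-.5 4.6 0 0 0 0;-.5 4.6 0 0 0 0;-.5 4.6 0 0 0 0;-.5 4.6 0 0 0 0;-.5 4.6 0 0 0 0;-.5 4.6 0 0 0 0;-.5 4.6 0 0 0 0;-.5 4.6 0 0 0 0;-.5 4.6 0 0 0 0;0 4 0 0 0 0;0 0 0 0 0 0'
python3 - <<'E'
from h import *
s=snapshot("wrist"); print([(d["uv"],round(d["p"],2)) for d in look_for("wrist","carton1")])
for d in trace("wrist","carton1"):
    cs=max(cv2.findContours(d["region"].astype(np.uint8),0,2)[0],key=cv2.contourArea); h=cv2.approxPolyDP(cs,3,True).reshape(-1,2); q=w(s,h,86)
    if abs(q[:,1].mean()-253)<40: print(round(d["p"],2),h.tolist(),q[:,:2].round().tolist())
s=snapshot("top"); print([(d["uv"],round(d["p"],2)) for d in look_for("top","carton1")])
C=corners(np.array([494.5,-305,30]),0); print("exp",px(s,[[494.5,-305,52],[497.9,-256.8,52]]))
go([503,254.5,184],95.3)
E
```

```text
clock: 41.65
eef_pos: [497.8, -256.7, 182.1]
orientation: [-0.0, -0.124, 0.992, 0.0]
contact_force: [0.3, 0.5, 0.2]
finger_gap: 0.998
grip_force: 0.0
clock: 43.15
eef_pos: [494.2, 247.7, 182.0]
orientation: [0.0, -0.048, 0.999, 0.0]
contact_force: [0.3, -0.2, 0.4]
finger_gap: 0.997
grip_force: 0.0
[([328.0, 276.1], 0.71), ([443.7, 393.7], 0.64), ([527.3, 252.7], 0.62)]
0.69 [[279, 240], [274, 251], [277, 320], [379, 318], [381, 248], [373, 239]] [[488.0, 225.0], [495.0, 223.0], [537.0, 227.0], [530.0, 287.0], [487.0, 282.0], [482.0, 277.0]]
[([485.2, 307.1], 0.91), ([515.2, 305.3], 0.85), ([149.2, 233.6], 0.84), ([217.0, 281.5], 0.7), ([278.2, 151.9], 0.63)]
exp [[513.5 306.6]
 [487.  304.3]]
tcp [494.7 244.3 182.2] shift cm [-0.9  0.9 -0.2]
ydir 95.13001479008273 zdir [-0. -0. -1.] turn about tool z -0.16998520991727162
J [ 0.3  0.4 -0.1  1.1 -0.   0.2] gap 1.003 t 43.4
```

```bash
python3 -m pendant '-.8 1 -.2 0 -7 0;0 0 3 0 0 0;0 0 3 0 0 0;0 0 2 0 0 0;0 0 1.9 0 0 0;0 0 0 0 0 0;0 0 0 0 0 0'; python3 -m pendant '0 0 0 0 0 0;0 0 0 0 0 0;0 0 0 0 0 0;0 0 0 0 0 0;0 0 0 0 0 0;0 0 0 0 0 0' 255; python3 -m pendant '0 0 -1 0 0 0;0 0 -2 0 0 0;0 0 -3 0 0 0;0 0 -4 0 0 0;0 0 -1 0 0 0;0 0 0 0 7 0;0 0 0 0 0 0;0 0 0 0 0 0'
python3 - <<'E'
from h import *
go([502.2,-208.5,185],174.6)
E
```

```text
clock: 44.28
eef_pos: [514.2, 256.6, 86.8]
orientation: [0.061, -0.045, 0.997, 0.003]
contact_force: [0.8, 0.5, 0.1]
finger_gap: 0.999
grip_force: 0.0
clock: 45.02
eef_pos: [514.7, 257.7, 87.3]
orientation: [0.062, -0.046, 0.997, 0.003]
contact_force: [-1.0, 0.2, 6.7]
finger_gap: 0.691
grip_force: 63.6
clock: 46.02
eef_pos: [500.1, 255.7, 194.2]
orientation: [0.0, -0.045, 0.999, -0.0]
contact_force: [0.3, 0.4, -0.8]
finger_gap: 0.689
grip_force: 65.6
tcp [500.1 255.7 194.2] shift cm [  4.  -46.3   0.9]
ydir 95.21146286188001 zdir [ 0. -0. -1.] turn about tool z -79.38853713812
J [ 0.4  0.4 -0.1  1.1 -0.   0.3] gap 0.689 t 46.025
```

```bash
python3 -m pendant '.4 -4.6 0 0 0 0;.4 -4.6 0 0 0 0;.4 -4.6 0 0 0 0;.4 -4.6 0 0 0 0;.4 -4.6 0 0 0 0;.4 -4.6 0 0 0 0;.4 -4.6 0 0 0 0;.4 -4.6 0 0 0 0;.4 -4.6 0 0 0 0;.4 -4.6 .8 0 0 0;0 0 0 0 0 0'; python3 -m pendant '0 0 0 0 0 -10;0 0 0 0 0 -10;0 0 0 0 0 -10;0 0 0 0 0 -10;0 0 0 0 0 -10;0 0 0 0 0 -10;0 0 0 0 0 -10;0 0 0 0 0 -9.4;0 0 0 0 0 0;0 0 0 0 0 0'; python3 held.py
python3 - <<'E'
from h import *
go([502.4,-208,62],174.6)
s=snapshot("scene"); print([(d["uv"],w(s,[d["uv"]],45)[0],round(d["p"],2)) for d in look_for("scene","carton1")])
E
```

```text
clock: 47.4
eef_pos: [501.6, -208.3, 186.5]
orientation: [0.0, -0.043, 0.999, -0.001]
contact_force: [-0.1, -0.4, -0.7]
finger_gap: 0.696
grip_force: 65.5
clock: 48.65
eef_pos: [502.1, -205.1, 187.2]
orientation: [0.0, -0.673, 0.74, -0.0]
contact_force: [0.5, -0.2, -0.8]
finger_gap: 0.689
grip_force: 65.6
[[366, 22], [264, 22], [266, 99], [274, 103], [363, 101]] want ~ [246,242],[225,280],[234,395],[404,394],[413,280],[390,241]
tcp [ 502.2 -205.5  187.2] shift cm [ 0.2 -0.  12.5]
ydir 174.5537368733658 zdir [ 0. -0. -1.] turn about tool z -0.0462631266341873
J [-0.5  0.3 -0.1  1.1  0.  -2. ] gap 0.69 t 48.75
[([202.7, 171.4], array([ 497.9, -294.6,   45. ]), 0.97), ([231.1, 147.9], array([ 397.2, -259.3,   45. ]), 0.92), ([216.6, 176.2], array([ 501.5, -253.6,   45. ]), 0.84), ([470.3, 250.7], array([520.1, 398.1,  45. ]), 0.76), ([452.5, 285.6], array([626.5, 374.6,  45. ]), 0.66), ([387.4, 253.6], array([590.6, 216. ,  45. ]), 0.15)]
```

Run:
```python
from h import *
s=snapshot("wrist")
for d in trace("wrist","carton1"):
    cs=max(cv2.findContours(d["region"].astype(np.uint8),0,2)[0],key=cv2.contourArea); h=cv2.approxPolyDP(cs,3,True).reshape(-1,2)
    print(round(d["p"],2),h.tolist(),w(s,h,52)[:,:2].round().tolist())
for y,x in((-305,494.5),(-256.8,498)):
    C=corners(np.array([x,y,30]),0); print("exp",[(k,px(s,[C[k]])[0].round().tolist()) for k in C if k[2]==1])
s=snapshot("scene")
for d in trace("scene","carton1"):
    cs=max(cv2.findContours(d["region"].astype(np.uint8),0,2)[0],key=cv2.contourArea); h=cv2.approxPolyDP(cs,1.5,True).reshape(-1,2); q=w(s,h,52)
    if -350<q[:,1].mean()<-220: print(h.tolist())
for y,x in((-305,494.5),(-256.8,498)):
    C=corners(np.array([x,y,30]),0); print("exp",[px(s,[C[k]])[0].round().tolist() for k in C if k[2]==1])
```

```text
0.73 [[268, 112], [272, 182], [365, 180], [365, 110]] [[524.0, -283.0], [527.0, -241.0], [469.0, -237.0], [467.0, -279.0]]
0.73 [[391, 244], [248, 242], [225, 285], [233, 395], [254, 399], [403, 397], [413, 281]] [[455.0, -193.0], [548.0, -204.0], [568.0, -175.0], [577.0, -86.0], [562.0, -81.0], [451.0, -73.0], [441.0, -166.0]]
0.69 [[263, 24], [267, 102], [364, 102], [367, 23]] [[521.0, -331.0], [524.0, -289.0], [467.0, -283.0], [462.0, -326.0]]
exp [((-1, -1, 1), [261.0, 27.0]), ((-1, 1, 1), [367.0, 26.0]), ((1, -1, 1), [264.0, 107.0]), ((1, 1, 1), [365.0, 107.0])]
exp [((-1, -1, 1), [266.0, 115.0]), ((-1, 1, 1), [366.0, 115.0]), ((1, -1, 1), [268.0, 188.0]), ((1, 1, 1), [364.0, 188.0])]
[[213, 164], [202, 178], [205, 188], [219, 192], [229, 181], [228, 169], [221, 165]]
[[198, 158], [191, 165], [186, 177], [189, 182], [202, 186], [201, 178], [211, 163]]
[[227, 132], [224, 139], [225, 156], [218, 156], [214, 151], [214, 157], [220, 162], [230, 164], [241, 150], [242, 145], [239, 134]]
exp [[186.0, 173.0], [198.0, 157.0], [200.0, 178.0], [213.0, 162.0]]
exp [[202.0, 179.0], [214.0, 163.0], [217.0, 184.0], [229.0, 168.0]]
```

All as expected: two in the tray with a small gap, the third held square. Lower it.

```bash
python3 -m pendant '.2 0 4 0 0 0;0 0 4 0 0 0;0 0 3 0 0 0;0 0 1 0 0 0;0 0 .7 0 0 0;0 0 .5 0 0 0;0 0 .3 0 0 0;0 0 0 0 0 0;0 0 0 0 0 0'; python3 -m pendant '0 0 .15 0 0 0;0 0 0 0 0 0'
```

```text
clock: 50.18
eef_pos: [502.4, -208.0, 52.6]
orientation: [0.0, -0.673, 0.74, -0.0]
contact_force: [0.5, 0.1, -1.0]
finger_gap: 0.688
grip_force: 65.7
clock: 50.42
eef_pos: [502.5, -208.1, 50.9]
orientation: [0.0, -0.673, 0.74, -0.0]
contact_force: [0.9, -0.0, 0.8]
finger_gap: 0.691
grip_force: 65.7
```

```bash
python3 -m pendant '0 0 .05 0 0 0;0 0 0 0 0 0;0 0 0 0 0 0;0 0 -4 0 0 0;0 0 -5 0 0 0;0 0 -2 0 0 0;-5 0 0 0 0 0;-5 0 0 0 0 0;-1 0 0 0 0 0;0 0 0 0 0 0' 0
python3 - <<'E'
from h import *
s=snapshot("wrist")
L=trace("wrist","knob")
for d in L:
    m=d["region"].astype(np.uint8); cs=max(cv2.findContours(m,0,2)[0],key=cv2.contourArea); b=cv2.boxPoints(cv2.minAreaRect(cs)); print(round(d["p"],2),b.tolist(),w(s,b,83)[:,:2].tolist())
a=np.array([512.8,-98,83]);print("exp ends",px(s,[a-24*ax,a+24*ax]))
go([512.5,-98,82],174.6)
s=snapshot("top"); print([(d["uv"],round(d["p"],2)) for d in look_for("top","carton1")]); print(px(s,[[502.5,-208,52],[498,-257,52],[494.5,-305,52]]))
E
```

```text
clock: 51.68
eef_pos: [512.5, -98.1, 160.2]
orientation: [-0.0, -0.674, 0.739, -0.0]
contact_force: [0.7, -0.6, -0.3]
finger_gap: 1.001
grip_force: 0.0
0.92 [[298.0, 213.0], [341.0, 213.0], [341.0, 309.0], [298.0, 309.0]] [[519.072279171871, -125.86152083006374], [498.0309444155619, -123.89982266331586], [502.0480482098413, -71.85767178389207], [524.713232188105, -73.96846053839833]]
exp ends [[316.1 219.2]
 [316.1 307.2]]
tcp [512.6 -99.3 160.1] shift cm [-0.1  0.   7.8]
ydir 174.56578283585546 zdir [ 0. -0. -1.] turn about tool z -0.03421716414453613
J [-0.3  0.3 -0.3  1.  -0.  -1.8] gap 1.001 t 51.775
[([136.2, 297.3], 0.95), ([151.1, 243.1], 0.86), ([277.8, 153.9], 0.57)]
[[460.3 301.4]
 [487.1 304.3]
 [513.5 306.6]]
```

```bash
python3 -m pendant '0 0 3 0 0 0;0 0 3 0 0 0;0 0 1.7 0 0 0;0 0 0 0 0 0'; python3 -m pendant '0 0 0 0 0 0;0 0 0 0 0 0;0 0 0 0 0 0;0 0 0 0 0 0;0 0 0 0 0 0;0 0 0 0 0 0;0 0 0 0 0 0;0 0 0 0 0 0' 255; python3 -m pendant '.5 0 0 0 0 0;1 0 0 0 0 0;1 0 0 0 0 0;1 0 0 0 0 0;1 0 0 0 0 0;.8 0 0 0 0 0;.5 0 0 0 0 0;.5 0 0 0 0 0;.4 0 0 0 0 0;0 0 0 0 0 0;0 0 0 0 0 0'
```

```text
clock: 52.38
eef_pos: [511.1, -98.9, 81.8]
orientation: [-0.001, -0.673, 0.74, 0.001]
contact_force: [-0.7, 0.3, 1.0]
finger_gap: 1.002
grip_force: 0.0
clock: 53.38
eef_pos: [512.2, -98.4, 83.8]
orientation: [-0.0, -0.673, 0.74, -0.0]
contact_force: [-3.2, -0.3, 5.5]
finger_gap: 0.144
grip_force: 58.8
clock: 54.75
eef_pos: [505.8, -165.0, 83.8]
orientation: [-0.0, -0.673, 0.74, 0.0]
contact_force: [-3.3, 0.6, 6.3]
finger_gap: 0.14
grip_force: 59.0
```

```bash
python3 -m pendant '.2 0 0 0 0 0;.2 0 0 0 0 0;0 0 0 0 0 0;0 0 0 0 0 0'; python3 -m pendant '.2 0 0 0 0 0;0 0 0 0 0 0;0 0 0 0 0 0'
```

```text
clock: 55.25
eef_pos: [505.4, -168.4, 83.7]
orientation: [0.0, -0.673, 0.739, 0.0]
contact_force: [-2.1, 2.1, 6.7]
finger_gap: 0.141
grip_force: 59.1
clock: 55.62
eef_pos: [505.3, -170.2, 83.8]
orientation: [0.001, -0.673, 0.739, 0.001]
contact_force: [-2.0, 3.0, 5.9]
finger_gap: 0.139
grip_force: 59.1
```

```bash
python3 -m pendant '.2 0 0 0 0 0;0 0 0 0 0 0;0 0 0 0 0 0'
```

```text
clock: 56.0
eef_pos: [505.1, -172.2, 83.7]
orientation: [0.001, -0.673, 0.739, 0.001]
contact_force: [-2.5, 3.3, 6.9]
finger_gap: 0.139
grip_force: 59.1
```

```bash
python3 -m pendant '.2 0 0 0 0 0;0 0 0 0 0 0;0 0 0 0 0 0';python3 -m pendant '.2 0 0 0 0 0;0 0 0 0 0 0;0 0 0 0 0 0'
```

```text
clock: 56.38
eef_pos: [504.9, -174.2, 83.8]
orientation: [0.001, -0.673, 0.739, 0.001]
contact_force: [-1.8, 2.4, 6.1]
finger_gap: 0.134
grip_force: 59.1
clock: 56.75
eef_pos: [504.7, -176.1, 83.8]
orientation: [0.001, -0.673, 0.739, 0.001]
contact_force: [-2.6, 3.0, 6.2]
finger_gap: 0.139
grip_force: 59.1
```

```bash
python3 -m pendant '.2 0 0 0 0 0;0 0 0 0 0 0;0 0 0 0 0 0';python3 -m pendant '.2 0 0 0 0 0;0 0 0 0 0 0;0 0 0 0 0 0'
```

```text
clock: 57.12
eef_pos: [504.7, -176.3, 83.7]
orientation: [0.002, -0.674, 0.739, 0.002]
contact_force: [-1.2, 7.9, 8.0]
finger_gap: 0.137
grip_force: 59.4
clock: 57.5
eef_pos: [504.7, -176.5, 83.7]
orientation: [0.004, -0.674, 0.739, 0.003]
contact_force: [-0.1, 13.6, 10.0]
finger_gap: 0.14
grip_force: 59.6
```

```bash
python3 -m pendant '0 0 0 0 0 9;0 0 0 0 0 9;0 0 0 0 0 9;0 0 0 0 0 9;0 0 0 0 0 9;0 0 0 0 0 9;0 0 0 0 0 9;0 0 0 0 0 9;0 0 0 0 0 4;0 0 0 0 0 0;0 0 0 0 0 0'
python3 - <<'E'
from h import *
go([0,0,0],12); print(manip.read_state()["moment"].round(2))
E
```

```text
clock: 58.88
eef_pos: [502.3, -174.4, 83.8]
orientation: [-0.001, -0.077, 0.997, 0.007]
contact_force: [-6.4, 17.7, 19.7]
finger_gap: 0.135
grip_force: 61.0
tcp [ 502.3 -174.4   83.8] shift cm [47.  24.8  8.7]
ydir 98.81548179247457 zdir [-0.  0. -1.] turn about tool z 86.81548179247457
J [-0.5  0.4 -0.3  0.8  0.  -0.6] gap 0.135 t 58.875
[3.5 1.3 0.1]
```

```bash
python3 -m pendant '0 0 0 0 0 3;0 0 0 0 0 0;0 0 0 0 0 0'; python3 -c "
from h import *
print(manip.read_state()['moment'].round(2))"; python3 -m pendant '0 0 0 0 0 0;0 0 0 0 0 0;0 0 0 0 0 0;0 0 0 0 0 0' 0; python3 -m pendant '0 0 -3 0 0 0;0 0 -5 0 0 0;0 0 -5 0 0 0;0 0 -5 0 0 0;-3 5 0 0 0 0;-3 5 0 0 0 0;0 5 0 0 0 0;0 5 0 0 0 0;0 5 0 0 0 0;0 0 0 0 0 0'
python3 - <<'E'
from h import *
a=snapshot("top")["color"][265:340,365:545]; b=snapshot("scene")["color"][145:220,165:310]
cv2.imwrite("pics/end.png",np.vstack([cv2.resize(a,(792,285),interpolation=2),cv2.resize(b,(792,310),interpolation=2)]))
E
```

```text
clock: 59.25
eef_pos: [502.3, -174.3, 83.8]
orientation: [-0.001, -0.052, 0.999, 0.007]
contact_force: [-7.2, 17.8, 19.9]
finger_gap: 0.138
grip_force: 61.2
[3.4 1.3 0.6]
clock: 59.75
eef_pos: [504.7, -181.4, 83.0]
orientation: [0.0, -0.049, 0.999, -0.0]
contact_force: [-0.5, -0.1, -0.6]
finger_gap: 0.974
grip_force: 0.0
clock: 61.0
eef_pos: [539.4, 76.5, 263.1]
orientation: [-0.0, -0.051, 0.999, 0.0]
contact_force: [0.2, 0.3, 1.0]
finger_gap: 0.998
grip_force: 0.0
```

View pics/end.png

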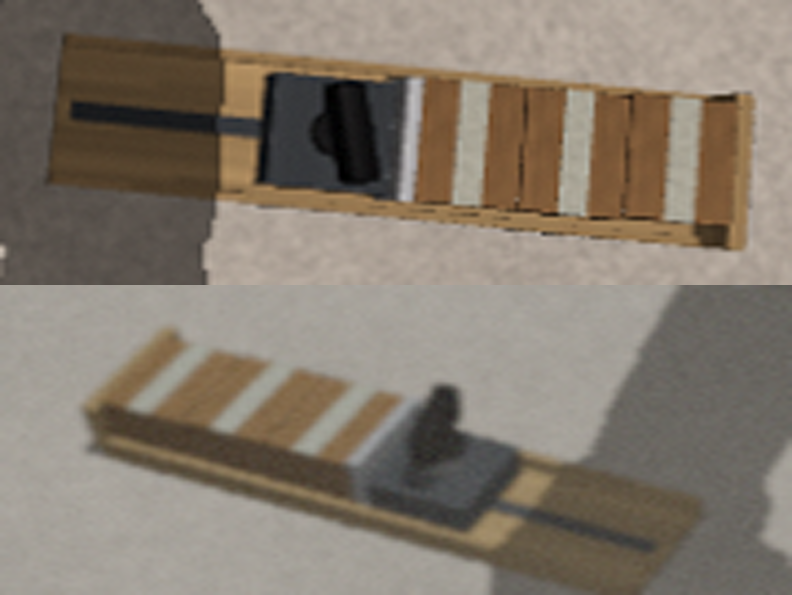

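The last picture shows three cartons in one row (tape strips at about 475, 580 and 685 px), with the follower's face at 412 px against the row and the end plate at 740 px. There are no gaps, and the knob lies across the tray, at its stop.

```bash
python3 -c "
from cell import manip
print(manip.hand_in())"
```

```text
the job is handed in; nothing more can be done
None
```

I loaded all three cartons from the roller lanes into the tray in one snug row and turned the knob tight against its stop. The first carton struck the end plate and tipped in the grip, so I set it on the table and re-gripped it; the job is handed in, with the result not shown.

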